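# Load the vise with dryer-hinge blanks and tap them down onto the parallels

## Task

First lift the handlamp by its bar off the charging stand and set it upright in the middle of the round mat to light the work. Then lay every aluminium blank there is, flange down, in a vise station of its own, so that all of them rest proud on the jaws and are let go; after that take the drift and tap each blank down, with the drift only and not with the fingers, until it sits fully home and level and its parallels are pinned beneath it. Then stand the drift upright on the table, put the lamp back upright in the middle of its charging stand, and leave the other things on the table alone.

Things in the scene. Friction and masses are not known exactly. Their poses are not given: they have to be found in the camera images.
- vise: Fixed grey vise bed, 132 mm along its x, 334 mm along its y, 20 mm high; origin at the centre of its underside. Four stations in a row along its y, 84 mm apart, each with two sprung steel jaws (near at -x, far at +x), 20 mm long in x, 44 mm wide in y, tops 64 mm above the table. Behind the jaws run spring rails 50 mm high.
- seat0 (a point): Centre of vise station 0 (vise y = -126 mm), level with the tops of its two parallels, 42 mm above the table; axes as the vise: x across the jaws, y along them. The jaws are sprung shut (5 N each at rest, 7 N when forced 3 mm back); a smooth rounded nose along each jaw, 8 mm thick, centre 58 mm above the table, leaves a 50 mm gap between the noses at rest.
- seat1 (a point): The same point of station 1 (vise y = -42 mm). A blank laid in any station from above (x across the jaws) rests on the jaw noses with its underside 13 mm above the parallels: it sits proud. 12 to 18 N straight down on its boss forces its flange past the noses, which snap in above the flange and press it onto the parallels, its underside level with the seat point.
- seat2 (a point): The same point of station 2 (vise y = +42 mm).
- seat3 (a point): The same point of station 3 (vise y = +126 mm).
- par0n: The near (-x) parallel of station 0: steel bar 10 mm wide, 80 mm long (along vise y), 22 mm high, origin at the centre of its underside on the vise bed, 15 mm off the station's centre line. It slides up to 8 mm either way along vise y under a light push (0.4 N) unless a blank bears on it.
- par0f: The far (+x) parallel of station 0: steel bar 10 mm wide, 80 mm long (along vise y), 22 mm high, origin at the centre of its underside on the vise bed, 15 mm off the station's centre line. It slides up to 8 mm either way along vise y under a light push (0.4 N) unless a blank bears on it.
- par1n: The near (-x) parallel of station 1: steel bar 10 mm wide, 80 mm long (along vise y), 22 mm high, origin at the centre of its underside on the vise bed, 15 mm off the station's centre line. It slides up to 8 mm either way along vise y under a light push (0.4 N) unless a blank bears on it.
- par1f: The far (+x) parallel of station 1: steel bar 10 mm wide, 80 mm long (along vise y), 22 mm high, origin at the centre of its underside on the vise bed, 15 mm off the station's centre line. It slides up to 8 mm either way along vise y under a light push (0.4 N) unless a blank bears on it.
- par2n: The near (-x) parallel of station 2: steel bar 10 mm wide, 80 mm long (along vise y), 22 mm high, origin at the centre of its underside on the vise bed, 15 mm off the station's centre line. It slides up to 8 mm either way along vise y under a light push (0.4 N) unless a blank bears on it.
- par2f: The far (+x) parallel of station 2: steel bar 10 mm wide, 80 mm long (along vise y), 22 mm high, origin at the centre of its underside on the vise bed, 15 mm off the station's centre line. It slides up to 8 mm either way along vise y under a light push (0.4 N) unless a blank bears on it.
- par3n: The near (-x) parallel of station 3: steel bar 10 mm wide, 80 mm long (along vise y), 22 mm high, origin at the centre of its underside on the vise bed, 15 mm off the station's centre line. It slides up to 8 mm either way along vise y under a light push (0.4 N) unless a blank bears on it.
- par3f: The far (+x) parallel of station 3: steel bar 10 mm wide, 80 mm long (along vise y), 22 mm high, origin at the centre of its underside on the vise bed, 15 mm off the station's centre line. It slides up to 8 mm either way along vise y under a light push (0.4 N) unless a blank bears on it.
- blank0: Aluminium hinge-block blank, 0.27 kg (may be absent). 50 mm long in y between flat end faces (grip here), 36 mm high plus a round boss, 22 mm wide, 6 mm high, mid-top (42 mm overall). Width in x: 44 mm at the bottom, sloping out to a 56 mm flange 9 to 12 mm up, then in to 50 mm from 16.5 mm up. Origin at the centre of the underside, z up; same after a half turn.
- blank1: Another blank, just like blank0 (may be absent). Any blank may go in any station.
- blank2: Another blank, just like blank0 (may be absent). Any blank may go in any station.
- blank3: Another blank, just like blank0 (may be absent). Any blank may go in any station.
- drift: Hand drift (tapping tool), 0.4 kg, heavy at the foot, standing upright: grey nylon foot 52 mm in diameter and 30 mm high, whose flat underside is the striking face, then a wooden handle 26 mm in diameter up to 90 mm. Origin at the centre of the underside, z up the handle.
- lamp: Round handlamp, 0.45 kg, 146 mm high: base 84 mm in diameter, clear body, black cap from 86 to 100 mm up, and above it a straight carrying bar along its y, 12 mm wide (x) and 12 mm high, centre 140 mm up; the two uprights of the bar leave 64 mm free between them. Origin at the centre of its underside, z up.
- stand: Fixed charging stand on which the lamp starts and ends: black block 120 x 120 mm, 40 mm high, origin at the centre of its underside.
- mat: Fixed round rubber mat, 120 mm in diameter, 3 mm thick, origin at the centre of its underside; the lamp is to stand here during the work.
- detergent: Bystander: white detergent bottle, 68 mm in diameter, 120 mm high, origin at the centre of its underside.
- coin_tray: Bystander: grey open coin tray, 70 x 150 x 35 mm, origin at the centre of its underside.
- screwdriver: Bystander: screwdriver lying on the table.
Mind the look-alikes: they are no part of the job. What is shaped like the lamp but green or turquoise is not meant.

How it is judged (in metres and radians):
On the way, in this order (a step that is already met when the one before it is completed fails the run):
1. the lamp stands upright in the middle of the mat, let go (horizontal distance between lamp and mat below 0.025 m and height (world z) of lamp below 0.008 m and angle between lamp's own z axis and vertical below 0.1 rad and contact force between the fingers and lamp below 0.1 N), for 0.3 s.
2. every blank that is there rests proud in a station, let go (((x of blank0 in the frame of seat0 between -0.006 and 0.006 m and y of blank0 in the frame of seat0 between -0.012 and 0.012 m and z of blank0 in the frame of seat0 between 0.007 and 0.02 m) or (x of blank0 in the frame of seat1 between -0.006 and 0.006 m and y of blank0 in the frame of seat1 between -0.012 and 0.012 m and z of blank0 in the frame of seat1 between 0.007 and 0.02 m) or (x of blank0 in the frame of seat2 between -0.006 and 0.006 m and y of blank0 in the frame of seat2 between -0.012 and 0.012 m and z of blank0 in the frame of seat2 between 0.007 and 0.02 m) or (x of blank0 in the frame of seat3 between -0.006 and 0.006 m and y of blank0 in the frame of seat3 between -0.012 and 0.012 m and z of blank0 in the frame of seat3 between 0.007 and 0.02 m)) and contact force between the fingers and blank0 below 0.1 N and ((x of blank1 in the frame of seat0 between -0.006 and 0.006 m and y of blank1 in the frame of seat0 between -0.012 and 0.012 m and z of blank1 in the frame of seat0 between 0.007 and 0.02 m) or (x of blank1 in the frame of seat1 between -0.006 and 0.006 m and y of blank1 in the frame of seat1 between -0.012 and 0.012 m and z of blank1 in the frame of seat1 between 0.007 and 0.02 m) or (x of blank1 in the frame of seat2 between -0.006 and 0.006 m and y of blank1 in the frame of seat2 between -0.012 and 0.012 m and z of blank1 in the frame of seat2 between 0.007 and 0.02 m) or (x of blank1 in the frame of seat3 between -0.006 and 0.006 m and y of blank1 in the frame of seat3 between -0.012 and 0.012 m and z of blank1 in the frame of seat3 between 0.007 and 0.02 m)) and contact force between the fingers and blank1 below 0.1 N and ((x of blank2 in the frame of seat0 between -0.006 and 0.006 m and y of blank2 in the frame of seat0 between -0.012 and 0.012 m and z of blank2 in the frame of seat0 between 0.007 and 0.02 m) or (x of blank2 in the frame of seat1 between -0.006 and 0.006 m and y of blank2 in the frame of seat1 between -0.012 and 0.012 m and z of blank2 in the frame of seat1 between 0.007 and 0.02 m) or (x of blank2 in the frame of seat2 between -0.006 and 0.006 m and y of blank2 in the frame of seat2 between -0.012 and 0.012 m and z of blank2 in the frame of seat2 between 0.007 and 0.02 m) or (x of blank2 in the frame of seat3 between -0.006 and 0.006 m and y of blank2 in the frame of seat3 between -0.012 and 0.012 m and z of blank2 in the frame of seat3 between 0.007 and 0.02 m)) and contact force between the fingers and blank2 below 0.1 N and ((x of blank3 in the frame of seat0 between -0.006 and 0.006 m and y of blank3 in the frame of seat0 between -0.012 and 0.012 m and z of blank3 in the frame of seat0 between 0.007 and 0.02 m) or (x of blank3 in the frame of seat1 between -0.006 and 0.006 m and y of blank3 in the frame of seat1 between -0.012 and 0.012 m and z of blank3 in the frame of seat1 between 0.007 and 0.02 m) or (x of blank3 in the frame of seat2 between -0.006 and 0.006 m and y of blank3 in the frame of seat2 between -0.012 and 0.012 m and z of blank3 in the frame of seat2 between 0.007 and 0.02 m) or (x of blank3 in the frame of seat3 between -0.006 and 0.006 m and y of blank3 in the frame of seat3 between -0.012 and 0.012 m and z of blank3 in the frame of seat3 between 0.007 and 0.02 m)) and contact force between the fingers and blank3 below 0.1 N), for 0.2 s.
3. the drift strikes or presses a blank ((contact force between drift and blank0 above 3 N or contact force between drift and blank1 above 3 N or contact force between drift and blank2 above 3 N or contact force between drift and blank3 above 3 N)).
4. every blank that is there is fully home on its parallels (((x of blank0 in the frame of seat0 between -0.006 and 0.006 m and y of blank0 in the frame of seat0 between -0.012 and 0.012 m and z of blank0 in the frame of seat0 between -0.003 and 0.003 m and contact force between blank0 and par0n above 0.8 N and contact force between blank0 and par0f above 0.8 N) or (x of blank0 in the frame of seat1 between -0.006 and 0.006 m and y of blank0 in the frame of seat1 between -0.012 and 0.012 m and z of blank0 in the frame of seat1 between -0.003 and 0.003 m and contact force between blank0 and par1n above 0.8 N and contact force between blank0 and par1f above 0.8 N) or (x of blank0 in the frame of seat2 between -0.006 and 0.006 m and y of blank0 in the frame of seat2 between -0.012 and 0.012 m and z of blank0 in the frame of seat2 between -0.003 and 0.003 m and contact force between blank0 and par2n above 0.8 N and contact force between blank0 and par2f above 0.8 N) or (x of blank0 in the frame of seat3 between -0.006 and 0.006 m and y of blank0 in the frame of seat3 between -0.012 and 0.012 m and z of blank0 in the frame of seat3 between -0.003 and 0.003 m and contact force between blank0 and par3n above 0.8 N and contact force between blank0 and par3f above 0.8 N)) and ((x of blank1 in the frame of seat0 between -0.006 and 0.006 m and y of blank1 in the frame of seat0 between -0.012 and 0.012 m and z of blank1 in the frame of seat0 between -0.003 and 0.003 m and contact force between blank1 and par0n above 0.8 N and contact force between blank1 and par0f above 0.8 N) or (x of blank1 in the frame of seat1 between -0.006 and 0.006 m and y of blank1 in the frame of seat1 between -0.012 and 0.012 m and z of blank1 in the frame of seat1 between -0.003 and 0.003 m and contact force between blank1 and par1n above 0.8 N and contact force between blank1 and par1f above 0.8 N) or (x of blank1 in the frame of seat2 between -0.006 and 0.006 m and y of blank1 in the frame of seat2 between -0.012 and 0.012 m and z of blank1 in the frame of seat2 between -0.003 and 0.003 m and contact force between blank1 and par2n above 0.8 N and contact force between blank1 and par2f above 0.8 N) or (x of blank1 in the frame of seat3 between -0.006 and 0.006 m and y of blank1 in the frame of seat3 between -0.012 and 0.012 m and z of blank1 in the frame of seat3 between -0.003 and 0.003 m and contact force between blank1 and par3n above 0.8 N and contact force between blank1 and par3f above 0.8 N)) and ((x of blank2 in the frame of seat0 between -0.006 and 0.006 m and y of blank2 in the frame of seat0 between -0.012 and 0.012 m and z of blank2 in the frame of seat0 between -0.003 and 0.003 m and contact force between blank2 and par0n above 0.8 N and contact force between blank2 and par0f above 0.8 N) or (x of blank2 in the frame of seat1 between -0.006 and 0.006 m and y of blank2 in the frame of seat1 between -0.012 and 0.012 m and z of blank2 in the frame of seat1 between -0.003 and 0.003 m and contact force between blank2 and par1n above 0.8 N and contact force between blank2 and par1f above 0.8 N) or (x of blank2 in the frame of seat2 between -0.006 and 0.006 m and y of blank2 in the frame of seat2 between -0.012 and 0.012 m and z of blank2 in the frame of seat2 between -0.003 and 0.003 m and contact force between blank2 and par2n above 0.8 N and contact force between blank2 and par2f above 0.8 N) or (x of blank2 in the frame of seat3 between -0.006 and 0.006 m and y of blank2 in the frame of seat3 between -0.012 and 0.012 m and z of blank2 in the frame of seat3 between -0.003 and 0.003 m and contact force between blank2 and par3n above 0.8 N and contact force between blank2 and par3f above 0.8 N)) and ((x of blank3 in the frame of seat0 between -0.006 and 0.006 m and y of blank3 in the frame of seat0 between -0.012 and 0.012 m and z of blank3 in the frame of seat0 between -0.003 and 0.003 m and contact force between blank3 and par0n above 0.8 N and contact force between blank3 and par0f above 0.8 N) or (x of blank3 in the frame of seat1 between -0.006 and 0.006 m and y of blank3 in the frame of seat1 between -0.012 and 0.012 m and z of blank3 in the frame of seat1 between -0.003 and 0.003 m and contact force between blank3 and par1n above 0.8 N and contact force between blank3 and par1f above 0.8 N) or (x of blank3 in the frame of seat2 between -0.006 and 0.006 m and y of blank3 in the frame of seat2 between -0.012 and 0.012 m and z of blank3 in the frame of seat2 between -0.003 and 0.003 m and contact force between blank3 and par2n above 0.8 N and contact force between blank3 and par2f above 0.8 N) or (x of blank3 in the frame of seat3 between -0.006 and 0.006 m and y of blank3 in the frame of seat3 between -0.012 and 0.012 m and z of blank3 in the frame of seat3 between -0.003 and 0.003 m and contact force between blank3 and par3n above 0.8 N and contact force between blank3 and par3f above 0.8 N))), for 0.2 s.
At the end, for the whole second after the job is handed in: Every blank present: in a station (6 mm across, 12 mm along), underside within 3 mm of the parallels, tilt under 0.06 rad, over 0.8 N on both parallels; lamp upright on its stand within 30 mm of its centre; drift upright on the table; all released and at rest (all of step 4 and angle between each of blank0, blank1, blank2, blank3's own z axis and vertical below 0.06 rad and horizontal distance between lamp and stand below 0.03 m and height (world z) of lamp between 0.036 and 0.045 m and angle between each of lamp, drift's own z axis and vertical below 0.1 rad and height (world z) of drift below 0.006 m and linear speed of each of drift, lamp below 0.02 m/s and contact force between the fingers and blank0 below 0.1 N and contact force between the fingers and blank1 below 0.1 N and contact force between the fingers and blank2 below 0.1 N and contact force between the fingers and blank3 below 0.1 N and contact force between the fingers and lamp below 0.1 N and contact force between the fingers and drift below 0.1 N); the robot touches nothing.
It fails at once if the fingers touch a blank that is being driven or has been driven below its proud rest ((((x of blank0 in the frame of seat0 between -0.006 and 0.006 m and y of blank0 in the frame of seat0 between -0.012 and 0.012 m and z of blank0 in the frame of seat0 between -0.004 and 0.005 m) or (x of blank0 in the frame of seat1 between -0.006 and 0.006 m and y of blank0 in the frame of seat1 between -0.012 and 0.012 m and z of blank0 in the frame of seat1 between -0.004 and 0.005 m) or (x of blank0 in the frame of seat2 between -0.006 and 0.006 m and y of blank0 in the frame of seat2 between -0.012 and 0.012 m and z of blank0 in the frame of seat2 between -0.004 and 0.005 m) or (x of blank0 in the frame of seat3 between -0.006 and 0.006 m and y of blank0 in the frame of seat3 between -0.012 and 0.012 m and z of blank0 in the frame of seat3 between -0.004 and 0.005 m)) and contact force between the fingers and blank0 above 2 N) or (((x of blank1 in the frame of seat0 between -0.006 and 0.006 m and y of blank1 in the frame of seat0 between -0.012 and 0.012 m and z of blank1 in the frame of seat0 between -0.004 and 0.005 m) or (x of blank1 in the frame of seat1 between -0.006 and 0.006 m and y of blank1 in the frame of seat1 between -0.012 and 0.012 m and z of blank1 in the frame of seat1 between -0.004 and 0.005 m) or (x of blank1 in the frame of seat2 between -0.006 and 0.006 m and y of blank1 in the frame of seat2 between -0.012 and 0.012 m and z of blank1 in the frame of seat2 between -0.004 and 0.005 m) or (x of blank1 in the frame of seat3 between -0.006 and 0.006 m and y of blank1 in the frame of seat3 between -0.012 and 0.012 m and z of blank1 in the frame of seat3 between -0.004 and 0.005 m)) and contact force between the fingers and blank1 above 2 N) or (((x of blank2 in the frame of seat0 between -0.006 and 0.006 m and y of blank2 in the frame of seat0 between -0.012 and 0.012 m and z of blank2 in the frame of seat0 between -0.004 and 0.005 m) or (x of blank2 in the frame of seat1 between -0.006 and 0.006 m and y of blank2 in the frame of seat1 between -0.012 and 0.012 m and z of blank2 in the frame of seat1 between -0.004 and 0.005 m) or (x of blank2 in the frame of seat2 between -0.006 and 0.006 m and y of blank2 in the frame of seat2 between -0.012 and 0.012 m and z of blank2 in the frame of seat2 between -0.004 and 0.005 m) or (x of blank2 in the frame of seat3 between -0.006 and 0.006 m and y of blank2 in the frame of seat3 between -0.012 and 0.012 m and z of blank2 in the frame of seat3 between -0.004 and 0.005 m)) and contact force between the fingers and blank2 above 2 N) or (((x of blank3 in the frame of seat0 between -0.006 and 0.006 m and y of blank3 in the frame of seat0 between -0.012 and 0.012 m and z of blank3 in the frame of seat0 between -0.004 and 0.005 m) or (x of blank3 in the frame of seat1 between -0.006 and 0.006 m and y of blank3 in the frame of seat1 between -0.012 and 0.012 m and z of blank3 in the frame of seat1 between -0.004 and 0.005 m) or (x of blank3 in the frame of seat2 between -0.006 and 0.006 m and y of blank3 in the frame of seat2 between -0.012 and 0.012 m and z of blank3 in the frame of seat2 between -0.004 and 0.005 m) or (x of blank3 in the frame of seat3 between -0.006 and 0.006 m and y of blank3 in the frame of seat3 between -0.012 and 0.012 m and z of blank3 in the frame of seat3 between -0.004 and 0.005 m)) and contact force between the fingers and blank3 above 2 N)).
It fails at once if a bystander (detergent bottle, coin tray, screwdriver) moved more than 30 mm (distance of any of detergent, coin_tray, screwdriver from where it was at the start of the episode above 0.03 m).
Of blank0, blank1, blank2, blank3 only 3 to 4 are there at a start; the rules pass over those that are not, and their reading is None.
At some moment in a run one of lamp, drift may be knocked a few centimetres aside while the robot is not near it.
Once in a run the grip may slacken for a moment while it holds something.
It also fails if it takes over 208 s, if anything falls off the work surface, if the arm or the gripper's body presses on something with over 40 N, if the wrist force passes 120 N, or if a joint passes its speed limit or range.

## Robot

A 6-joint arm with a two-finger parallel gripper is mounted at the origin on the work surface. World frame = base frame: x ahead of the robot, y to its left, z up, the work surface at z = 0. Lengths are in mm, angles in degrees, forces in N, time in s.
With the tool pointing down it reaches from about 300 to 775 mm from the base axis. Payload 14.6 kg.
Tool frame: the origin (TCP) lies midway between the tips of the shut fingers; the grasp point (between the pads) lies 19 mm behind it (r.grip_point_offset is the distance from the TCP to the grasp point, in mm); z points along the fingers, y is the line along which they close (so a half turn about z gives the same grasp; the last joint's range is limited). The gripper opens to 94 mm and grips with 3 to 60 N. Pads are 16 mm wide; open, the fingers measure 119 mm over their backs; the gripper's body (75 mm by 177 mm) begins 78 mm behind the grasp point.
Start: joints at [59.496, 17.183, 87.147, -0, 75.671, -3.816], TCP at [247.022, 491.396, 205.446] pointing down, gripper open.
Joint ranges: [-173.82, 173.82], [-45.26, 126.66], [13.44, 144.39], [-59.66, 239.66], [0, 175.72], [-146.38, 146.38]. Speed limits (degrees/s): [127.2, 127.2, 147.25, 180, 180, 180].

## Interface

Orientations are given as a 3x3 rotation matrix whose columns are the frame's x, y, z axes.
In Python, from station import telemetry, cams, r gives the robot as it stands.
- The arm moves only by the tool arm_command, never from a script. Its argument "deltas" is a list of rows, each an object of numbers: "tx", "ty", "tz": the shift along the tool's x, y, z in cm; "wx", "wy", "wz": the turn, a rotation vector about the tool's x, y, z in rad. A call has 1 to 12 rows; each row shifts and turns the commanded pose from where the row before left it, along the tool's axes as they then stand; what a row does not reach is not made up. A row lasts 1/8 s, in which the tool goes at most 62.5 mm and 10.7 degrees, less where a joint would pass 70% of its speed; a pose out of reach is approached as far as the arm can. A call is refused whole if a number of a shift passes 6.25 or a number of a turn 0.188, either way. A call with a gripper value outside its range is refused whole. "claw" is the opening, from 0 (shut) to 1 (fully open), set as the call begins (left out, the last holds). The fingers move at their own pace and stop on an object; "newtons" is the grip in N (left out, the last holds). Time passes only in rows, so rows that do not move let the fingers close. It gives the time, the measured TCP pose, the force, the opening and the grip force at its end, in the units of the state.
- telemetry.observe(): the state, without advancing time (a new reading comes with each control period).
- cams.get_image(name): name is "side" or "top" or "wrist"; returns a dict with "img" (384x512x3 uint8, blue, green, red), "z_map" (384x512 float32, mm along the optical axis (not along the pixel's ray), 0 where there is no reading), "mtx" (3x3 intrinsics, pixels), "pose" (4x4, takes a point from camera to world coordinates); the wrist camera has in their place "tool_from_camera" (4x4, takes a point from camera to tool coordinates, whose origin is the TCP and whose axes are the flange's). Camera axes: x right, y down, z forward; pixel columns grow to the right and rows downward; lengths in mm; the calibration is good to about 2 mm. A picture is of the moment at which its call begins: read the wrist's pose just before it.
- r.sign_off(): hands the job in; it is judged then, once.
Trained networks look in a picture, given as the dict that the camera call returned (one of the last four; its "shot" number tells which), for a name from the list of things; names that differ only in an ending like _2 or _b are one class to them, and where a whole thing is asked for, a point or a joint stands for the part that bears it (a point fixed in the world has none). Each returns a list of dicts, best first, with "conf" (0 to 1); they miss things now and then, are a little off and sometimes report something else, mostly with a low value. They report only what shows in the picture. A call takes as long as a camera call. They do not tell look-alikes from the thing itself.
- cams.recognise(picture, name): "centre" ([column, row] as shares, 0 to 1, of the picture: columns of its width, rows of its height, amid what is visible of it).
The state is a dict: "t": time; "q": joint angles; "joint_vel": joint speeds; "joint_torque": joint torques, N m; "eef_pos": TCP position; "tool_rot": TCP orientation; "contact_force": force on the tool from outside, world axes, zero at the start; "torque": the same for the moment, N m; "gripper_width": finger opening in mm; "grasp_force": force on a finger pad.
Only numpy, scipy, OpenCV 4.12 (cv2) and the standard library are available. Lean on these libraries where they do the work, as an engineer would, in place of code of your own. Each camera call takes 0.05 s, during which the arm holds its last target. There are 200 camera calls.

## Working session

There is one attempt and no reset: what is moved stays moved. The work goes in short steps, Python scripts to look and compute and a tool call to move; the robot and the scene stay as the last step left them, time stands still between calls to the robot, and variables do not carry over. Pictures are saved under pics/ and viewed, at most 14 in all, crops included, and the job is handed in when it is done.

Besides the shell and the picture viewer there is one more tool, called after "Emit:" as name(argument=value, ...), one argument or row to a line, values as JSON. arm_command: Moves the arm, as the interface text tells. Its arguments: {"type":"object","properties":{"deltas":{"type":"array","items":{"type":"object","properties":{"tx":{"type":"number"},"ty":{"type":"number"},"tz":{"type":"number"},"wx":{"type":"number"},"wy":{"type":"number"},"wz":{"type":"number"}}}},"claw":{"type":"number"},"newtons":{"type":"number"}},"required":["deltas"]}

```bash
ls; mkdir -p pics; cat > h.py <<'E'
import numpy as np, cv2
from station import telemetry, cams, r
def grab(n):
    s=telemetry.observe(); p=cams.get_image(n)
    if n=="wrist":
        T=np.eye(4); T[:3,:3]=np.array(s["tool_rot"]); T[:3,3]=s["eef_pos"]
        p["pose"]=T@np.array(p["tool_from_camera"])
    return p
def cloud(p):
    z=p["z_map"].astype(float); K=np.array(p["mtx"]); v,u=np.indices(z.shape)
    c=np.stack([(u-K[0,2])/K[0,0]*z,(v-K[1,2])/K[1,1]*z,z],-1)
    P=np.array(p["pose"]); w=c@P[:3,:3].T+P[:3,3]; w[z<=0]=np.nan
    return w
def st():
    s=telemetry.observe(); print("t",round(s["t"],2),"pos",np.round(s["eef_pos"],1),"F",np.round(s["contact_force"],1),"w",round(s["gripper_width"],1),"g",s["grasp_force"]); print(np.round(s["tool_rot"],3).tolist(), np.round(s["q"],1)); return s
E
python3 - <<'E'
from h import *
st()
for n in("top","side"):
    p=grab(n); cv2.imwrite(f"pics/{n}0.png",cv2.resize(p["img"],(800,600))); w=cloud(p); np.save(f"{n}.npy",w)
    for o in["vise","blank0","drift","lamp","stand","mat","detergent","coin_tray","screwdriver"]:
        for d in cams.recognise(p,o):
            c=d["centre"]; u,v=int(c[0]*512),int(c[1]*384); print(n,o,round(d["conf"],2),(u,v),np.round(w[v,u]))
E
```

```text
pics
t 0.0 pos [246.9 491.2 204.9] F [ 0.1 -0.4 -0.1] w 93.9 g 0.0
[[-0.893, 0.449, -0.001], [0.449, 0.893, -0.001], [0.0, -0.001, -1.0]] [59.5 17.2 87.2  0.  75.7 -3.8]
top vise 0.6 (257, 193) [622.  -6.  20.]
top blank0 0.84 (213, 250) [442. 129.  50.]
top blank0 0.66 (253, 254) [429.   9.  42.]
top blank0 0.61 (344, 245) [ 452. -268.   43.]
top blank0 0.29 (264, 192) [625. -29.  19.]
top drift 0.56 (296, 249) [ 439. -117.   90.]
top lamp 0.89 (105, 216) [543. 443.  97.]
top lamp 0.82 (151, 200) [580. 298. 140.]
top lamp 0.78 (164, 151) [739. 274. 102.]
top lamp 0.59 (210, 142) [767. 136.  97.]
top stand 0.93 (164, 213) [556. 279.  54.]
top mat 0.55 (145, 251) [445. 346.   1.]
top mat 0.42 (273, 190) [627. -56.  40.]
top detergent 0.67 (210, 142) [767. 136.  97.]
top detergent 0.37 (249, 191) [623.  19.  46.]
top coin_tray 0.85 (304, 148) [ 774. -163.    2.]
top coin_tray 0.23 (258, 198) [600.  -9.  46.]
top screwdriver 0.9 (418, 255) [ 420. -496.   25.]
side vise 0.75 (261, 198) [590. -75.  64.]
side blank0 0.86 (206, 213) [416. -27.  37.]
side blank0 0.83 (194, 189) [432. 111.  37.]
side blank0 0.68 (256, 263) [ 448. -287.   41.]
side drift 0.61 (226, 227) [ 436. -130.   52.]
side lamp 0.69 (214, 137) [592. 283. 117.]
side lamp 0.59 (188, 132) [543. 439.  80.]
side lamp 0.58 (248, 144) [733. 268.  55.]
side stand 0.7 (210, 157) [567. 278.  37.]
side stand 0.4 (291, 332) [ 421. -493.   25.]
side mat 0.62 (173, 163) [442. 364.   1.]
side detergent 0.63 (274, 155) [762. 118.  73.]
side coin_tray 0.62 (319, 206) [ 779. -145.    5.]
side coin_tray 0.52 (262, 199) [592. -78.  61.]
side screwdriver 0.7 (293, 330) [ 427. -491.   26.]
```

View pics/top0.png

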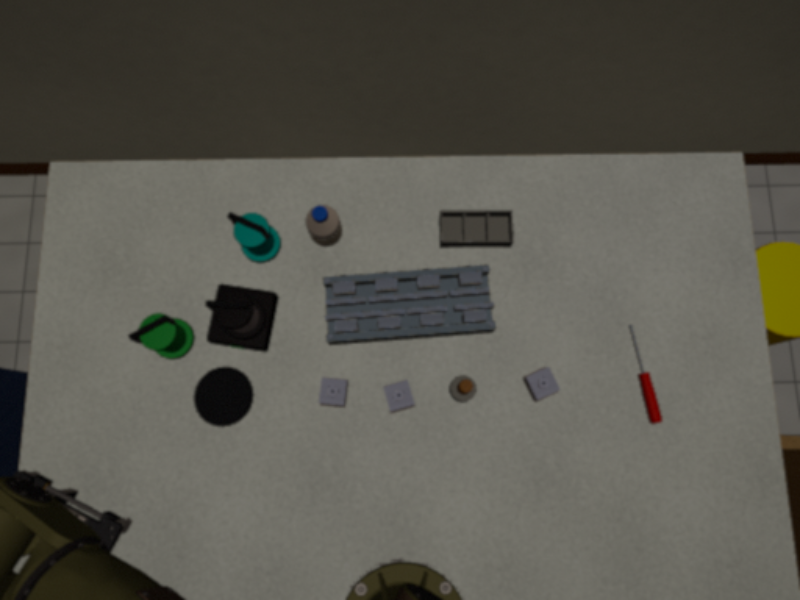

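View pics/side0.png

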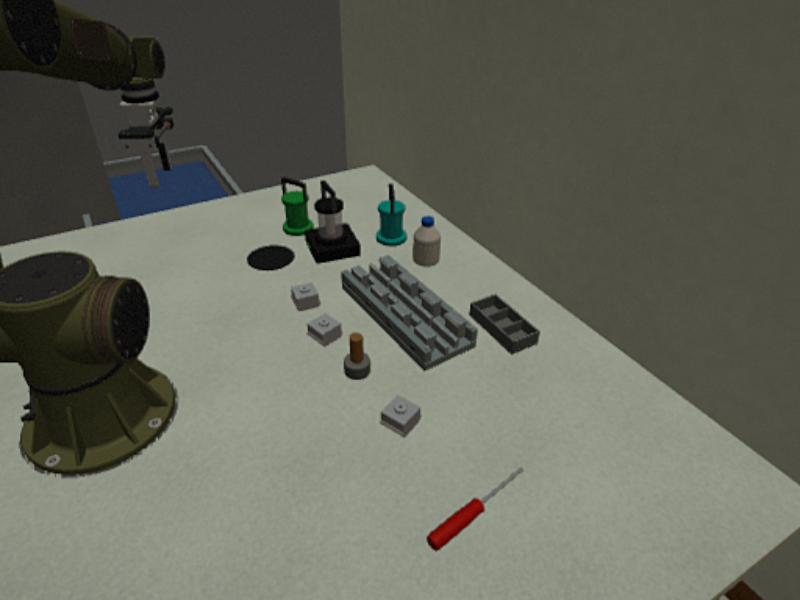

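Top view: the real lamp (clear body, black cap) is on the stand at (240,315). The green one at (160,335) and the turquoise one at (258,237) are look-alikes. There are three blanks at (333,391), (400,396) and (541,383), the drift at (462,388) and the mat at (223,396). The side view agrees: the lamp is the clear one at (330,215), between green (297,210) and turquoise (391,220).

```bash
cat >> h.py <<'E'
def rect(w,x0,x1,y0,y1,z0,z1,tag=""):
    m=(w[...,0]>x0)&(w[...,0]<x1)&(w[...,1]>y0)&(w[...,1]<y1)&(w[...,2]>z0)&(w[...,2]<z1)
    q=w[m]
    if len(q)<5: print(tag,"few",len(q)); return None
    R=cv2.minAreaRect(q[:,:2].astype(np.float32)); print(tag,len(q),"c",np.round(R[0],1),"s",np.round(R[1],1),"a",round(R[2],1),"zmed",np.round(np.median(q[:,2]),1)); return q
E
python3 - <<'E'
from h import *
p=grab("top");cv2.imwrite("pics/c.png",cv2.resize(p["img"][170:240,90:200],None,fx=6,fy=6,interpolation=2))
for n in("top","side"):
    w=np.load(n+".npy"); print(n)
    rect(w,400,490,70,190,25,50,"A"); rect(w,390,480,-50,60,25,50,"B"); rect(w,400,500,-320,-220,25,50,"C")
    rect(w,390,480,-160,-80,70,100,"drift top"); rect(w,390,480,-160,-80,20,34,"drift foot")
    rect(w,480,640,200,360,30,46,"stand"); rect(w,480,660,200,380,125,160,"lampbar"); rect(w,480,660,200,380,90,110,"lampcap"); rect(w,480,760,-220,210,57,72,"jaws"); rect(w,480,760,-220,210,14,25,"bed"); rect(w,480,760,-220,210,45,54,"rails")
    rect(w,480,620,380,520,125,160,"greenbar"); rect(w,680,800,220,340,125,160,"turqbar")
    rect(w,380,510,290,400,1.5,7,"mat")
E
```

```text
top
A 279 c [442.6 132.5] s [50.8 50.4] a 83.3 zmed 37.0
B 276 c [432.6   3.8] s [50.  49.8] a 15.2 zmed 37.2
C 281 c [ 452.1 -277. ] s [50.  52.2] a 23.2 zmed 36.9
drift top 63 c [ 444.9 -121.5] s [23.9 23.3] a 66.7 zmed 89.7
drift foot 133 c [ 446.3 -123.2] s [49.3 49.2] a 88.2 zmed 29.9
stand 455 c [584.1 303.7] s [112.2 112.8] a 89.4 zmed 39.4
lampbar 395 c [587.3 305.4] s [70.5 68.3] a 44.9 zmed 140.0
lampcap 24 c [570.8 285.9] s [ 7.9 39.1] a 51.3 zmed 97.6
jaws 971 c [663.7  -1.4] s [210.6 352.1] a 3.1 zmed 63.7
bed 1494 c [656.2 -27.3] s [217.3 389.8] a 3.3 zmed 20.2
rails 1066 c [656.4  -4.7] s [221.1 355.9] a 3.0 zmed 49.7
greenbar 136 c [555. 458.] s [13.5 75.2] a 30.0 zmed 145.1
turqbar 119 c [753.4 287.2] s [77.  12.6] a 63.7 zmed 145.1
mat 873 c [444.4 345.4] s [109.7 127.2] a 89.2 zmed 3.7
side
A 164 c [442.8 132.7] s [60.3 50.8] a 83.2 zmed 35.6
B 203 c [432.2   2.2] s [52.4 53.3] a 15.5 zmed 36.1
C 327 c [ 452.9 -278.5] s [53.5 52.1] a 23.3 zmed 35.9
drift top 76 c [ 445.4 -125. ] s [24.  22.3] a 15.5 zmed 87.4
drift foot 132 c [ 443.8 -126.6] s [45.  48.4] a 63.1 zmed 29.3
stand 214 c [588.8 301.1] s [ 98.  116.7] a 81.0 zmed 39.1
lampbar 179 c [587.7 302.9] s [71.1 69.1] a 32.3 zmed 139.9
lampcap 71 c [578.6 288.7] s [26.5 58.1] a 62.6 zmed 98.9
jaws 634 c [664.4  -6. ] s [204.5 320.6] a 3.4 zmed 63.6
bed 601 c [648.9 -26.4] s [221.  387.2] a 0.1 zmed 20.1
rails 676 c [657.4 -10.3] s [221.6 346.6] a 3.6 zmed 49.8
greenbar 67 c [553.8 456.6] s [13.4 77.2] a 29.4 zmed 142.6
turqbar 40 c [751.7 283.7] s [77.2 11.1] a 64.2 zmed 145.2
mat 357 c [443.7 345.1] s [108.  127.8] a 87.8 zmed 3.6
```

View pics/c.png

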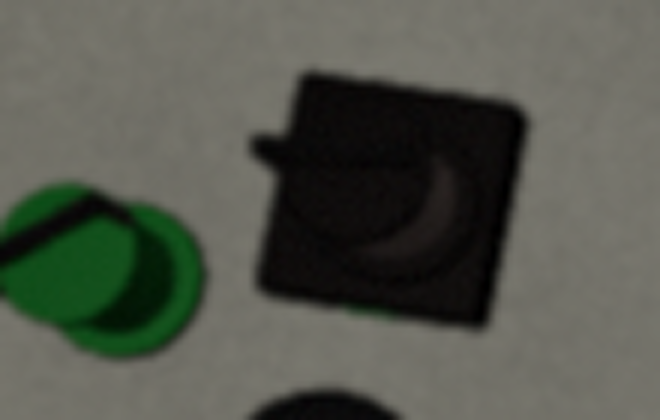

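The crop confirms it: the stand carries a black-bar, clear-body lamp (crop 330,150), distinct from the green one (crop 100,260).

```bash
python3 - <<'E'
from h import *
for n in("top","side"):
    w=np.load(n+".npy"); print(n)
    rect(w,480,680,200,400,170,195,"lampbar"); rect(w,480,680,200,380,130,145,"lampcap")
    rect(w,480,720,-190,190,57,72,"jaws"); rect(w,480,720,-195,190,14,72,"bed")
    rect(w,500,660,200,380,44,60,"base")
    rect(w,480,645,230,370,34,43.0,"stand")
E
```

```text
top
lampbar 132 c [587.3 305.9] s [76.1 12.7] a 86.7 zmed 184.8
lampcap 379 c [587.3 305.4] s [70.5 68.3] a 44.9 zmed 139.9
jaws 935 c [618.4 -17.7] s [118.2 324.4] a 3.1 zmed 63.7
bed 4572 c [614.1 -19.8] s [138.3 336.9] a 3.8 zmed 42.9
base 206 c [591.5 313.7] s [111.2 111.7] a 79.8 zmed 55.0
stand 477 c [586.8 309.5] s [122.8 117.2] a 88.6 zmed 39.3
side
lampbar 53 c [586. 305.] s [81.2 11.2] a 88.8 zmed 185.0
lampcap 148 c [587.7 302.7] s [70.6 68.1] a 26.9 zmed 139.7
jaws 607 c [614.1 -18.4] s [103.  301.5] a 3.5 zmed 63.6
bed 2975 c [613.2 -20.1] s [137.1 339.4] a 3.6 zmed 42.7
base 126 c [586.4 296.9] s [ 70.7 100.8] a 64.0 zmed 54.2
stand 202 c [591.5 308.6] s [113.6 118.5] a 81.0 zmed 39.7
```

```bash
cat >> h.py <<'E'
def plan(x,y,z,th=None,maxstep=50,s=None):
    """identical rows (shift then turn) to reach TCP x,y,z with tool-y at th deg (mod 180), tool down"""
    s=s or telemetry.observe(); R=np.array(s["tool_rot"]); p=np.array(s["eef_pos"])
    t0=np.degrees(np.arctan2(R[1,1],R[0,1])); dth=0 if th is None else (th-t0+90)%180-90
    d=np.array([x,y,z])-p
    N=int(np.ceil(max(np.linalg.norm(d)/maxstep,abs(dth)/9,1)))
    a=-np.radians(dth)/N          # wz about tool z (down)
    loc=R.T@d; S=sum(np.exp(1j*a*k) for k in range(N)); c=(loc[0]+1j*loc[1])/S
    print(f"now th {t0:.1f} dth {dth:.1f} tilt {np.degrees(np.arccos(-R[2,2])):.2f} q6 {s['q'][5]:.0f} | N={N} tx {c.real/10:.3f} ty {c.imag/10:.3f} tz {loc[2]/N/10:.3f} wz {a:.4f} wxfix {np.arctan2(-R[2,1],1)*0:.0f}")
E
python3 - <<'E'
from h import *
plan(587,305.5,235,-2.5)
E
```

```text
now th 63.3 dth -65.8 tilt 0.00 q6 -4 | N=8 tx -4.566 ty 2.308 tz -0.369 wz 0.1436 wxfix -0
```

Emit:
arm_command(
  deltas=[
    {"tx":-4.57,"ty":2.31,"tz":-0.37,"wz":0.1436},
    {"tx":-4.57,"ty":2.31,"tz":-0.37,"wz":0.1436},
    {"tx":-4.57,"ty":2.31,"tz":-0.37,"wz":0.1436},
    {"tx":-4.57,"ty":2.31,"tz":-0.37,"wz":0.1436},
    {"tx":-4.57,"ty":2.31,"tz":-0.37,"wz":0.1436},
    {"tx":-4.57,"ty":2.31,"tz":-0.37,"wz":0.1436},
    {"tx":-4.57,"ty":2.31,"tz":-0.37,"wz":0.1436},
    {"tx":-4.57,"ty":2.31,"tz":-0.37,"wz":0.1436},
    {"tx":0},
    {"tx":0},
  ],
)

```text
invalid input
```

```bash
python3 - <<'E'
from h import *
s=st(); p=grab("wrist"); w=cloud(p); print("cam",np.round(p["pose"][:3,3]))
rect(w,480,680,200,400,170,195,"lampbar"); rect(w,480,680,200,400,125,145,"cap"); rect(w,500,670,220,400,33,45,"stand")
plan(587,305.5,161,-2.5)
E
```

```text
t 1.05 pos [247.  491.4 205.4] F [-0.   1.  -0.5] w 93.8 g 0.0
[[-0.893, 0.449, -0.0], [0.449, 0.893, 0.0], [0.0, 0.0, -1.0]] [59.5 17.2 87.1  0.  75.7 -3.8]
cam [178. 526. 384.]
lampbar few 0
cap few 0
stand few 0
now th 63.3 dth -65.8 tilt 0.00 q6 -4 | N=8 tx -4.566 ty 2.307 tz 0.556 wz 0.1436 wxfix -0
```

Emit:
arm_command(
  deltas=[
    {"tx":-4.57,"ty":2.31,"tz":-0.37,"wx":0,"wy":0,"wz":0.144},
    {"tx":-4.57,"ty":2.31,"tz":-0.37,"wx":0,"wy":0,"wz":0.144},
    {"tx":-4.57,"ty":2.31,"tz":-0.37,"wx":0,"wy":0,"wz":0.144},
    {"tx":-4.57,"ty":2.31,"tz":-0.37,"wx":0,"wy":0,"wz":0.144},
    {"tx":-4.57,"ty":2.31,"tz":-0.37,"wx":0,"wy":0,"wz":0.144},
    {"tx":-4.57,"ty":2.31,"tz":-0.37,"wx":0,"wy":0,"wz":0.144},
    {"tx":-4.57,"ty":2.31,"tz":-0.37,"wx":0,"wy":0,"wz":0.144},
    {"tx":-4.57,"ty":2.31,"tz":-0.37,"wx":0,"wy":0,"wz":0.144},
    {"tx":0,"ty":0,"tz":0,"wx":0,"wy":0,"wz":0},
  ],
)

```text
t: 2.22
eef_pos: [588.6, 302.1, 235.0]
tool_rot: [[0.052, 0.999, 0.0], [0.999, -0.052, -0.0], [-0.0, 0.0, -1.0]]
contact_force: [-0.4, 0.5, -0.9]
gripper_width: 93.8
grasp_force: 0.0
```

```bash
cat > look1.py <<'E'
from h import *
s=st(); p=grab("wrist"); w=cloud(p); print("cam",np.round(p["pose"][:3,3]))
rect(w,480,680,200,400,170,195,"lampbar"); rect(w,480,680,200,400,125,145,"cap"); rect(w,500,670,220,400,33,45,"stand")
plan(587,305.5,161,-2.5)
E
python3 look1.py
```

```text
t 2.23 pos [588.6 302.1 235. ] F [-0.4  0.5 -0.9] w 93.8 g 0.0
[[0.052, 0.999, 0.0], [0.999, -0.052, -0.0], [-0.0, 0.0, -1.0]] [24.  31.  64.  -0.  85.1 27. ]
cam [593. 379. 414.]
lampbar 1320 c [589.3 306.3] s [74.9 12. ] a 86.1 zmed 184.9
cap 3208 c [589.2 306.1] s [70.7 70.8] a 52.5 zmed 139.1
stand 4327 c [595.1 315.5] s [119.6 119.8] a 80.2 zmed 39.2
now th -2.8 dth 0.3 tilt 0.01 q6 27 | N=2 tx 0.082 ty -0.031 tz 3.696 wz -0.0025 wxfix 0
```

Emit:
arm_command(
  deltas=[
    {"tx":0.2,"ty":0,"tz":2.5,"wx":0,"wy":0,"wz":0.008},
    {"tx":0.2,"ty":0,"tz":2.5,"wx":0,"wy":0,"wz":0.008},
    {"tx":0,"ty":0,"tz":2.4,"wx":0,"wy":0,"wz":0},
    {"tx":0,"ty":0,"tz":0,"wx":0,"wy":0,"wz":0},
  ],
)

```text
t: 2.78
eef_pos: [585.7, 309.8, 159.3]
tool_rot: [[0.06, 0.998, -0.003], [0.998, -0.06, -0.001], [-0.001, -0.003, -1.0]]
contact_force: [0.1, -0.4, 0.3]
gripper_width: 93.9
grasp_force: 0.0
```

Emit:
arm_command(
  deltas=[
    {"tx":0,"ty":0,"tz":0,"wx":0,"wy":0,"wz":0},
    {"tx":0,"ty":0,"tz":0,"wx":0,"wy":0,"wz":0},
    {"tx":0,"ty":0,"tz":0,"wx":0,"wy":0,"wz":0},
    {"tx":0,"ty":0,"tz":0,"wx":0,"wy":0,"wz":0},
    {"tx":0,"ty":0,"tz":0,"wx":0,"wy":0,"wz":0},
    {"tx":0,"ty":0,"tz":0,"wx":0,"wy":0,"wz":0},
  ],
  claw=0,
  newtons=40,
)

```text
t: 3.52
eef_pos: [587.2, 308.9, 161.1]
tool_rot: [[0.063, 0.998, -0.0], [0.998, -0.063, -0.0], [-0.0, -0.0, -1.0]]
contact_force: [1.2, -0.1, 0.3]
gripper_width: 37.7
grasp_force: 0.0
```

Emit:
arm_command(
  deltas=[
    {"tx":0,"ty":0,"tz":-1.0,"wx":0,"wy":0,"wz":0},
    {"tx":0,"ty":0,"tz":-1.5,"wx":0,"wy":0,"wz":0},
    {"tx":0,"ty":0,"tz":0,"wx":0,"wy":0,"wz":0},
  ],
)

```text
t: 3.9
eef_pos: [587.7, 309.2, 188.2]
tool_rot: [[0.063, 0.998, 0.003], [0.998, -0.063, 0.001], [0.001, 0.003, -1.0]]
contact_force: [-0.1, -0.1, 0.3]
gripper_width: 7.5
grasp_force: 0.0
```

```bash
python3 - <<'E'
from h import *
s=st(); plan(445,345.5,150,None,40)
E
```

```text
t 3.9 pos [587.7 309.2 188.2] F [-0.1 -0.1  0.3] w 7.5 g 0.0
[[0.063, 0.998, 0.003], [0.998, -0.063, 0.001], [0.001, 0.003, -1.0]] [24.6 32.7 67.5 -0.  79.6 28.2]
now th -3.6 dth 0.0 tilt 0.18 q6 28 | N=4 tx 0.680 ty -3.621 tz 0.945 wz -0.0000 wxfix -0
```

The fingers close at only about 75 mm/s, so I lifted before they gripped. I'll reopen partly and look again.

Emit:
arm_command(
  deltas=[
    {"tx":0,"ty":0,"tz":-2,"wx":0,"wy":0,"wz":0},
    {"tx":0,"ty":0,"tz":-2.5,"wx":0,"wy":0,"wz":0},
    {"tx":0,"ty":0,"tz":0,"wx":0,"wy":0,"wz":0},
    {"tx":0,"ty":0,"tz":0,"wx":0,"wy":0,"wz":0},
    {"tx":0,"ty":0,"tz":0,"wx":0,"wy":0,"wz":0},
    {"tx":0,"ty":0,"tz":0,"wx":0,"wy":0,"wz":0},
  ],
  claw=0.45,
)

```text
t: 4.65
eef_pos: [587.0, 308.8, 230.3]
tool_rot: [[0.063, 0.998, -0.001], [0.998, -0.063, -0.0], [-0.0, -0.001, -1.0]]
contact_force: [0.2, 0.9, 0.2]
gripper_width: 42.2
grasp_force: 0.0
```

```bash
python3 look1.py
```

```text
t 4.65 pos [587.  308.8 230.3] F [0.2 0.9 0.2] w 42.2 g 0.0
[[0.063, 0.998, -0.001], [0.998, -0.063, -0.0], [-0.0, -0.001, -1.0]] [24.6 31.4 64.   0.  84.7 28.2]
cam [592. 386. 409.]
lampbar 1372 c [589.4 306.1] s [75.3 11.8] a 86.2 zmed 184.8
cap 3242 c [589.2 306.1] s [70.7 70.9] a 23.1 zmed 139.1
stand 4364 c [595.1 315.4] s [119.9 119.9] a 80.2 zmed 39.2
now th -3.6 dth 1.1 tilt 0.04 q6 28 | N=2 tx -0.167 ty 0.010 tz 3.474 wz -0.0097 wxfix 0
```

Unmoved. I'll grip again with enough closing time.

Emit:
arm_command(
  deltas=[
    {"tx":-0.2,"ty":0.2,"tz":2.5,"wx":0,"wy":0,"wz":0},
    {"tx":0,"ty":0,"tz":2.5,"wx":0,"wy":0,"wz":0},
    {"tx":0,"ty":0,"tz":1.9,"wx":0,"wy":0,"wz":0},
    {"tx":0,"ty":0,"tz":0,"wx":0,"wy":0,"wz":0},
    {"tx":0,"ty":0,"tz":0,"wx":0,"wy":0,"wz":0},
  ],
)

```text
t: 5.32
eef_pos: [589.4, 307.0, 163.1]
tool_rot: [[0.063, 0.998, 0.001], [0.998, -0.063, 0.001], [0.001, 0.001, -1.0]]
contact_force: [-1.1, -1.2, 0.7]
gripper_width: 42.3
grasp_force: 0.0
```

Emit:
arm_command(
  deltas=[
    {"tx":0,"ty":0,"tz":0,"wx":0,"wy":0,"wz":0},
    {"tx":0,"ty":0,"tz":0,"wx":0,"wy":0,"wz":0},
    {"tx":0,"ty":0,"tz":0,"wx":0,"wy":0,"wz":0},
    {"tx":0,"ty":0,"tz":0,"wx":0,"wy":0,"wz":0},
    {"tx":0,"ty":0,"tz":0,"wx":0,"wy":0,"wz":0},
    {"tx":0,"ty":0,"tz":0,"wx":0,"wy":0,"wz":0},
    {"tx":0,"ty":0,"tz":0,"wx":0,"wy":0,"wz":0},
    {"tx":0,"ty":0,"tz":0,"wx":0,"wy":0,"wz":0},
  ],
  claw=0,
  newtons=40,
)

```text
t: 6.32
eef_pos: [589.1, 306.8, 162.2]
tool_rot: [[0.063, 0.998, 0.0], [0.998, -0.063, 0.0], [0.0, 0.0, -1.0]]
contact_force: [1.8, -0.4, 1.8]
gripper_width: 11.5
grasp_force: 40.0
```

Emit:
arm_command(
  deltas=[
    {"tx":0,"ty":0,"tz":-1.0,"wx":0,"wy":0,"wz":0},
    {"tx":0,"ty":0,"tz":-1.5,"wx":0,"wy":0,"wz":0},
    {"tx":0.25,"ty":-1.2,"tz":-0.5,"wx":0,"wy":0,"wz":0},
    {"tx":0.55,"ty":-2.7,"tz":0,"wx":0,"wy":0,"wz":0},
    {"tx":0.6,"ty":-3.0,"tz":0,"wx":0,"wy":0,"wz":0},
    {"tx":0.6,"ty":-3.0,"tz":0,"wx":0,"wy":0,"wz":0},
    {"tx":0.55,"ty":-2.7,"tz":0,"wx":0,"wy":0,"wz":0},
    {"tx":0.4,"ty":-2.0,"tz":0,"wx":0,"wy":0,"wz":0},
    {"tx":0,"ty":0,"tz":0,"wx":0,"wy":0,"wz":0},
    {"tx":0,"ty":0,"tz":2,"wx":0,"wy":0,"wz":0},
    {"tx":0,"ty":0,"tz":2,"wx":0,"wy":0,"wz":0},
    {"tx":0,"ty":0,"tz":0,"wx":0,"wy":0,"wz":0},
  ],
)

```text
t: 7.82
eef_pos: [444.8, 344.9, 150.9]
tool_rot: [[0.063, 0.998, -0.002], [0.998, -0.063, -0.002], [-0.002, -0.002, -1.0]]
contact_force: [0.0, 1.0, -3.0]
gripper_width: 11.4
grasp_force: 40.0
```

```bash
python3 - <<'E'
from h import *
s=st(); p=grab("wrist"); w=cloud(p)
x,y,z=s["eef_pos"]
rect(w,x-60,x+60,y-60,y+60,z+5,z+40,"bar"); rect(w,x-60,x+60,y-60,y+60,z-40,z-14,"cap"); rect(w,380,520,270,420,1.5,8,"mat")
E
```

```text
t 7.83 pos [444.8 344.9 150.9] F [ 0.  1. -3.] w 11.4 g 39.9983686208725
[[0.063, 0.998, -0.002], [0.998, -0.063, -0.002], [-0.002, -0.002, -1.0]] [34.1 21.7 88.6 -0.  69.8 37.7]
bar 3533 c [446.6 347.1] s [34.7 70.3] a 12.2 zmed 173.8
cap 3634 c [444.9 352. ] s [59.8 70.8] a 85.2 zmed 127.9
mat 3055 c [447.6 369. ] s [ 96.8 133. ] a 88.6 zmed 2.4
```

Emit:
arm_command(
  deltas=[
    {"tx":0,"ty":0,"tz":1.4,"wx":0,"wy":0,"wz":0},
    {"tx":0,"ty":0,"tz":0.8,"wx":0,"wy":0,"wz":0},
    {"tx":0,"ty":0,"tz":0.3,"wx":0,"wy":0,"wz":0},
    {"tx":0,"ty":0,"tz":0.1,"wx":0,"wy":0,"wz":0},
    {"tx":0,"ty":0,"tz":0,"wx":0,"wy":0,"wz":0},
    {"tx":0,"ty":0,"tz":0,"wx":0,"wy":0,"wz":0},
  ],
)

```text
t: 8.62
eef_pos: [445.2, 345.5, 126.3]
tool_rot: [[0.063, 0.998, 0.0], [0.998, -0.063, 0.0], [0.0, 0.0, -1.0]]
contact_force: [-0.2, 0.5, -2.7]
gripper_width: 11.6
grasp_force: 40.0
```

Still carried; lowering a little more, then opening.

Emit:
arm_command(
  deltas=[
    {"tx":0,"ty":0,"tz":0.1,"wx":0,"wy":0,"wz":0},
    {"tx":0,"ty":0,"tz":0.05,"wx":0,"wy":0,"wz":0},
    {"tx":0,"ty":0,"tz":0,"wx":0,"wy":0,"wz":0},
  ],
)

```text
t: 9.0
eef_pos: [445.5, 345.6, 125.1]
tool_rot: [[0.063, 0.998, 0.001], [0.998, -0.063, 0.001], [0.001, 0.001, -1.0]]
contact_force: [1.1, -0.2, 2.6]
gripper_width: 11.2
grasp_force: 40.0
```

Emit:
arm_command(
  deltas=[
    {"tx":0,"ty":0,"tz":0,"wx":0,"wy":0,"wz":0},
    {"tx":0,"ty":0,"tz":0,"wx":0,"wy":0,"wz":0},
    {"tx":0,"ty":0,"tz":0,"wx":0,"wy":0,"wz":0},
    {"tx":0,"ty":0,"tz":0,"wx":0,"wy":0,"wz":0},
    {"tx":0,"ty":0,"tz":-1,"wx":0,"wy":0,"wz":0},
    {"tx":0,"ty":0,"tz":-3,"wx":0,"wy":0,"wz":0},
    {"tx":0,"ty":0,"tz":-5,"wx":0,"wy":0,"wz":0},
    {"tx":0,"ty":0,"tz":-3,"wx":0,"wy":0,"wz":0},
    {"tx":0,"ty":0,"tz":0,"wx":0,"wy":0,"wz":0},
  ],
  claw=0.45,
)

```text
t: 10.12
eef_pos: [445.7, 345.9, 247.4]
tool_rot: [[0.063, 0.998, 0.004], [0.998, -0.063, 0.003], [0.003, 0.004, -1.0]]
contact_force: [-0.7, 0.4, -0.5]
gripper_width: 42.5
grasp_force: 0.0
```

```bash
python3 - <<'E'
from h import *
s=st(); p=grab("wrist"); w=cloud(p)
rect(w,380,520,260,420,130,160,"bar"); rect(w,380,520,260,420,85,110,"cap"); rect(w,380,530,270,430,1.5,8,"mat")
plan(612,60,240,3.4)
E
```

```text
t 10.12 pos [445.7 345.9 247.4] F [-0.7  0.4 -0.5] w 42.5 g 0.0
[[0.063, 0.998, 0.004], [0.998, -0.063, 0.003], [0.003, 0.004, -1.0]] [34.1 17.2 81.5  0.  81.  37.7]
bar 959 c [445. 345.] s [75. 12.] a 86.5 zmed 147.8
cap 2325 c [445.  346.8] s [71.6 70.3] a 88.5 zmed 102.1
mat 1850 c [454.8 349.5] s [157.8 148.7] a 89.7 zmed 2.4
now th -3.6 dth 7.0 tilt 0.10 q6 38 | N=7 tx -4.056 ty 2.426 tz 0.076 wz -0.0175 wxfix -0
```

```bash
python3 - <<'E'
from h import *
p=grab("wrist"); print(np.round(p["mtx"],0).tolist())
plan(580,40,340,93.4)
E
```

```text
[[298.0, 0.0, 258.0], [0.0, 298.0, 191.0], [0.0, 0.0, 1.0]]
now th -3.6 dth -83.0 tilt 0.02 q6 38 | N=10 tx -1.552 ty 3.299 tz -0.958 wz 0.1448 wxfix 0
```

```bash
python3 - <<'E'
from h import *
plan(470,-30,330,-86.6)
E
```

```text
now th -3.6 dth -83.0 tilt 0.02 q6 38 | N=10 tx -2.916 ty 2.893 tz -0.857 wz 0.1448 wxfix 0
```

Emit:
arm_command(
  deltas=[
    {"tx":-2.92,"ty":2.89,"tz":-0.86,"wx":0,"wy":0,"wz":0.145},
    {"tx":-2.92,"ty":2.89,"tz":-0.86,"wx":0,"wy":0,"wz":0.145},
    {"tx":-2.92,"ty":2.89,"tz":-0.86,"wx":0,"wy":0,"wz":0.145},
    {"tx":-2.92,"ty":2.89,"tz":-0.86,"wx":0,"wy":0,"wz":0.145},
    {"tx":-2.92,"ty":2.89,"tz":-0.86,"wx":0,"wy":0,"wz":0.145},
    {"tx":-2.92,"ty":2.89,"tz":-0.86,"wx":0,"wy":0,"wz":0.145},
    {"tx":-2.92,"ty":2.89,"tz":-0.86,"wx":0,"wy":0,"wz":0.145},
    {"tx":-2.92,"ty":2.89,"tz":-0.86,"wx":0,"wy":0,"wz":0.145},
    {"tx":-2.92,"ty":2.89,"tz":-0.86,"wx":0,"wy":0,"wz":0.145},
    {"tx":-2.92,"ty":2.89,"tz":-0.86,"wx":0,"wy":0,"wz":0.145},
    {"tx":0,"ty":0,"tz":0,"wx":0,"wy":0,"wz":0},
    {"tx":0,"ty":0,"tz":0,"wx":0,"wy":0,"wz":0},
  ],
  claw=1,
)

```text
t: 11.72
eef_pos: [469.6, -29.6, 329.7]
tool_rot: [[0.998, 0.059, -0.001], [0.059, -0.998, 0.0], [-0.001, -0.0, -1.0]]
contact_force: [-0.0, 0.1, -0.1]
gripper_width: 94.0
grasp_force: 0.0
```

```bash
python3 - <<'E'
from h import *
s=st(); p=grab("wrist"); w=cloud(p); np.save("w1.npy",w); cv2.imwrite("pics/w1.png",cv2.resize(p["img"],(800,600)))
for nm,(x,y) in dict(A=(442,132),B=(432,3),C=(452,-277)).items():
    rect(w,x-45,x+45,y-45,y+45,30,39,nm+"top"); rect(w,x-45,x+45,y-45,y+45,8,39,nm+"all"); rect(w,x-30,x+30,y-30,y+30,40,46,nm+"boss")
rect(w,490,720,-220,210,60,70,"jaws"); q=rect(w,520,720,-195,190,14,72,"bed")
rect(w,400,500,-160,-80,70,100,"drift"); 
# jaws individually
m=((w[...,2]>60)&(w[...,2]<70)&(w[...,0]>500)&(w[...,0]<700)&(np.abs(w[...,1]+10)<195)).astype(np.uint8)
n,l,sx,_=cv2.connectedComponentsWithStats(m)
for i in range(1,n):
    if sx[i,4]>40:
        R=cv2.minAreaRect(w[l==i][:,:2].astype(np.float32)); print("jaw",sx[i,4],np.round(R[0],1),np.round(R[1],1),round(R[2],1))
E
```

```text
t 11.72 pos [469.6 -29.6 329.7] F [-0.   0.1 -0.1] w 94.0 g 0.0
[[0.998, 0.059, -0.001], [0.059, -0.998, 0.0], [-0.001, -0.0, -1.0]] [-8.1  3.  87.5  0.  89.6 78.5]
Atop 844 c [444.6 132.7] s [50.8 50.3] a 83.1 zmed 35.4
Aall 1067 c [445.2 132.5] s [50.7 55. ] a 82.3 zmed 35.1
Aboss 131 c [444.7 132.5] s [20.8 19.7] a 54.0 zmed 41.6
Btop 800 c [434.2   4.2] s [50.3 50.1] a 15.3 zmed 35.3
Ball 936 c [434.6   4.2] s [55.4 50.1] a 14.9 zmed 35.1
Bboss 132 c [435.    4.5] s [19.8 19.5] a 1.7 zmed 41.4
Ctop 836 c [ 453.4 -277.1] s [50.7 50.5] a 23.5 zmed 35.1
Call 1153 c [ 453.9 -276.7] s [55.4 50.8] a 23.4 zmed 34.6
Cboss 127 c [ 453.  -276.9] s [20.1 20.8] a 4.6 zmed 41.1
jaws 4827 c [615.9 -18.5] s [ 99.9 296.5] a 3.3 zmed 63.1
bed 22574 c [616.  -19.1] s [138.2 336.8] a 3.3 zmed 42.2
drift 283 c [ 447.4 -121.6] s [24.4 24.6] a 1.2 zmed 88.6
jaw 657 [650.6  25.9] [25.5 43.4] 3.3
jaw 651 [655.7 -58.6] [24.4 43.4] 3.1
jaw 656 [ 660.7 -141.9] [24.4 44.3] 3.5
jaw 644 [645.1 109.5] [24.4 44.2] 3.7
jaw 558 [580.6 -62.8] [24.3 43.9] 3.4
jaw 553 [ 585.5 -146.4] [24.3 44.6] 3.3
jaw 562 [570.3 104.8] [23.1 44.4] 3.3
jaw 544 [575.1  21.2] [23.1 43. ] 3.3
```

View pics/w1.png

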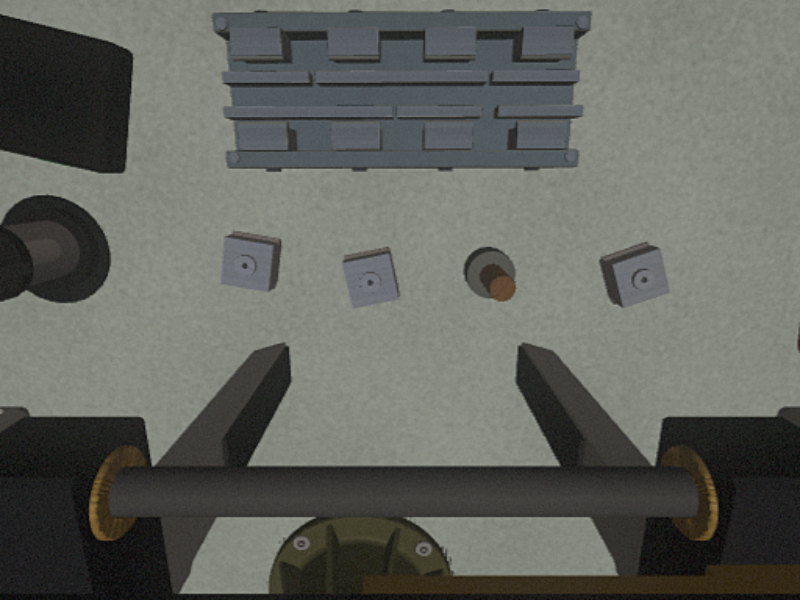

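The wrist view shows all four stations clearly: empty, jaws around (256–550, 40–135). The three blanks are at (250,262), (371,278) and (635,275), the drift at (490,275) and the lamp on the mat at left (60,250). Only three blanks are present. Picking blank A first.

```bash
python3 - <<'E'
from h import *
plan(444.7,132.5,80,-97.2)
E
```

```text
now th -86.6 dth -10.6 tilt 0.09 q6 79 | N=6 tx -0.458 ty -2.692 tz 4.162 wz 0.0309 wxfix 0
```

Emit:
arm_command(
  deltas=[
    {"tx":-0.46,"ty":-2.7,"tz":4.16,"wx":0,"wy":0,"wz":0.031},
    {"tx":-0.46,"ty":-2.7,"tz":4.16,"wx":0,"wy":0,"wz":0.031},
    {"tx":-0.46,"ty":-2.7,"tz":4.16,"wx":0,"wy":0,"wz":0.031},
    {"tx":-0.46,"ty":-2.7,"tz":4.16,"wx":0,"wy":0,"wz":0.031},
    {"tx":-0.46,"ty":-2.7,"tz":4.16,"wx":0,"wy":0,"wz":0.031},
    {"tx":-0.46,"ty":-2.7,"tz":4.16,"wx":0,"wy":0,"wz":0.031},
    {"tx":0,"ty":0,"tz":0,"wx":0,"wy":0,"wz":0},
    {"tx":0,"ty":0,"tz":0,"wx":0,"wy":0,"wz":0},
  ],
  claw=0.8,
)

```text
t: 12.78
eef_pos: [445.6, 132.5, 81.8]
tool_rot: [[0.992, -0.126, 0.001], [-0.126, -0.992, 0.0], [0.001, -0.0, -1.0]]
contact_force: [-1.0, -1.0, 0.5]
gripper_width: 75.3
grasp_force: 0.0
```

```bash
python3 - <<'E'
from h import *
p=grab("wrist"); w=cloud(p); x,y=444.7,132.5
rect(w,x-45,x+45,y-45,y+45,30,39,"top"); rect(w,x-45,x+45,y-45,y+45,8,39,"all"); rect(w,x-20,x+20,y-20,y+20,40,46,"boss")
plan(444.7,132.5,5,-97.2)
E
```

```text
top 3217 c [444.1 132.3] s [50.  50.9] a 83.3 zmed 35.3
all 3749 c [445.6 132.1] s [50.  53.8] a 83.2 zmed 35.1
boss 550 c [444.7 131.9] s [20.8 20.9] a 29.7 zmed 41.3
now th -97.3 dth 0.1 tilt 0.10 q6 109 | N=2 tx -0.068 ty -0.006 tz 3.859 wz -0.0008 wxfix 0
```

Emit:
arm_command(
  deltas=[
    {"tx":-0.1,"ty":0,"tz":2.6,"wx":0,"wy":0,"wz":0},
    {"tx":0,"ty":0,"tz":2.6,"wx":0,"wy":0,"wz":0},
    {"tx":0,"ty":0,"tz":1.8,"wx":0,"wy":0,"wz":0},
    {"tx":0,"ty":0,"tz":0.5,"wx":0,"wy":0,"wz":0},
    {"tx":0,"ty":0,"tz":0,"wx":0,"wy":0,"wz":0},
    {"tx":0,"ty":0,"tz":0,"wx":0,"wy":0,"wz":0},
  ],
)

```text
t: 13.58
eef_pos: [444.8, 132.5, 6.9]
tool_rot: [[0.992, -0.128, 0.002], [-0.128, -0.992, 0.0], [0.002, -0.001, -1.0]]
contact_force: [0.3, -0.2, 0.1]
gripper_width: 75.3
grasp_force: 0.0
```

Emit:
arm_command(
  deltas=[
    {"tx":0,"ty":0,"tz":0,"wx":0,"wy":0,"wz":0},
    {"tx":0,"ty":0,"tz":0,"wx":0,"wy":0,"wz":0},
    {"tx":0,"ty":0,"tz":0,"wx":0,"wy":0,"wz":0},
    {"tx":0,"ty":0,"tz":0,"wx":0,"wy":0,"wz":0},
    {"tx":0,"ty":0,"tz":0,"wx":0,"wy":0,"wz":0},
    {"tx":0,"ty":0,"tz":0,"wx":0,"wy":0,"wz":0},
  ],
  claw=0,
  newtons=40,
)

```text
t: 14.32
eef_pos: [444.2, 132.4, 6.1]
tool_rot: [[0.992, -0.128, 0.0], [-0.128, -0.992, -0.0], [0.0, 0.0, -1.0]]
contact_force: [-2.4, -2.0, 5.0]
gripper_width: 49.7
grasp_force: 40.0
```

```bash
python3 - <<'E'
from h import *
s=st(); s["eef_pos"]=np.array(s["eef_pos"])+[0,0,80]
plan(607.8,107.3,100,-86.5,s=s)
E
```

```text
t 14.32 pos [444.2 132.4   6.1] F [-2.4 -2.   5. ] w 49.7 g 39.997318983078
[[0.992, -0.128, 0.0], [-0.128, -0.992, -0.0], [0.0, 0.0, -1.0]] [ 12.1  22.7 110.5  -0.   46.9 109.4]
now th -97.3 dth 10.8 tilt 0.01 q6 109 | N=4 tx 4.126 ty 0.395 tz -0.348 wz -0.0473 wxfix -0
```

Emit:
arm_command(
  deltas=[
    {"tx":0,"ty":0,"tz":-2,"wx":0,"wy":0,"wz":0},
    {"tx":0,"ty":0,"tz":-3,"wx":0,"wy":0,"wz":0},
    {"tx":0,"ty":0,"tz":-3,"wx":0,"wy":0,"wz":0},
    {"tx":3.3,"ty":0.32,"tz":-0.28,"wx":0,"wy":0,"wz":-0.038},
    {"tx":3.3,"ty":0.32,"tz":-0.28,"wx":0,"wy":0,"wz":-0.038},
    {"tx":3.3,"ty":0.32,"tz":-0.28,"wx":0,"wy":0,"wz":-0.038},
    {"tx":3.3,"ty":0.32,"tz":-0.28,"wx":0,"wy":0,"wz":-0.038},
    {"tx":3.3,"ty":0.32,"tz":-0.28,"wx":0,"wy":0,"wz":-0.038},
    {"tx":0,"ty":0,"tz":0,"wx":0,"wy":0,"wz":0},
    {"tx":0,"ty":0,"tz":0,"wx":0,"wy":0,"wz":0},
  ],
)

```text
t: 15.58
eef_pos: [607.0, 108.0, 99.1]
tool_rot: [[0.998, 0.061, -0.002], [0.061, -0.998, -0.0], [-0.002, -0.0, -1.0]]
contact_force: [-0.3, 0.5, -3.1]
gripper_width: 49.7
grasp_force: 40.0
```

```bash
python3 - <<'E'
from h import *
s=st(); p=grab("wrist"); w=cloud(p); x,y,z=s["eef_pos"]
rect(w,x-20,x+20,y-20,y+20,z+33,z+50,"boss")
rect(w,x-45,x+45,y-45,y+45,z+10,z+33,"top")
m=((w[...,2]>60)&(w[...,2]<70)&(w[...,0]>500)&(w[...,0]<700)&(np.abs(w[...,1]+10)<195)).astype(np.uint8)
n,l,sx,_=cv2.connectedComponentsWithStats(m)
for i in range(1,n):
    if sx[i,4]>100:
        R=cv2.minAreaRect(w[l==i][:,:2].astype(np.float32)); print("jaw",sx[i,4],np.round(R[0],1),np.round(R[1],1),round(R[2],1))
plan(607.8,107.3,61,-86.5)
E
```

```text
t 15.57 pos [607.  108.   99.1] F [-0.3  0.5 -3.1] w 49.7 g 39.99306321144104
[[0.998, 0.061, -0.002], [0.061, -0.998, -0.0], [-0.002, -0.0, -1.0]] [ 6.7 31.3 81.8  0.  66.9 93.2]
boss 1183 c [607.7 108.9] s [21.4 20.9] a 3.7 zmed 134.2
top 7888 c [607.8 108.6] s [51.5 74. ] a 4.8 zmed 128.1
jaw 1953 [645.9 109.4] [24.3 44. ] 3.4
jaw 1959 [651.   25.8] [24.4 44.6] 3.4
jaw 1694 [655.9 -56.6] [24.3 42.9] 3.6
jaw 1348 [575.8  21. ] [25.6 44.1] 4.1
jaw 1593 [581.1 -62.6] [25.  45.9] 3.4
now th -86.5 dth -0.0 tilt 0.07 q6 93 | N=1 tx 0.084 ty 0.089 tz 3.840 wz 0.0006 wxfix 0
```

Emit:
arm_command(
  deltas=[
    {"tx":0.05,"ty":0.1,"tz":1.5,"wx":0,"wy":0,"wz":0},
    {"tx":0,"ty":0,"tz":1.3,"wx":0,"wy":0,"wz":0},
    {"tx":0,"ty":0,"tz":0.6,"wx":0,"wy":0,"wz":0},
    {"tx":0,"ty":0,"tz":0.2,"wx":0,"wy":0,"wz":0},
    {"tx":0,"ty":0,"tz":0.1,"wx":0,"wy":0,"wz":0},
    {"tx":0,"ty":0,"tz":0,"wx":0,"wy":0,"wz":0},
    {"tx":0,"ty":0,"tz":0,"wx":0,"wy":0,"wz":0},
  ],
)

```text
t: 16.5
eef_pos: [608.5, 107.0, 63.2]
tool_rot: [[0.998, 0.062, 0.0], [0.062, -0.998, 0.0], [0.0, -0.0, -1.0]]
contact_force: [0.3, -0.0, -2.5]
gripper_width: 49.9
grasp_force: 40.0
```

Emit:
arm_command(
  deltas=[
    {"tx":0,"ty":0,"tz":0.1,"wx":0,"wy":0,"wz":0},
    {"tx":0,"ty":0,"tz":0.05,"wx":0,"wy":0,"wz":0},
    {"tx":0,"ty":0,"tz":0,"wx":0,"wy":0,"wz":0},
  ],
)

```text
t: 16.88
eef_pos: [608.3, 107.0, 61.8]
tool_rot: [[0.998, 0.062, -0.0], [0.062, -0.998, -0.0], [-0.0, -0.0, -1.0]]
contact_force: [-5.3, -0.8, 5.7]
gripper_width: 49.6
grasp_force: 40.0
```

Emit:
arm_command(
  deltas=[
    {"tx":0,"ty":0,"tz":0,"wx":0,"wy":0,"wz":0},
    {"tx":0,"ty":0,"tz":0,"wx":0,"wy":0,"wz":0},
    {"tx":0,"ty":0,"tz":0,"wx":0,"wy":0,"wz":0},
    {"tx":0,"ty":0,"tz":-1,"wx":0,"wy":0,"wz":0},
    {"tx":0,"ty":0,"tz":-2.5,"wx":0,"wy":0,"wz":0},
    {"tx":0,"ty":0,"tz":-3,"wx":0,"wy":0,"wz":0},
    {"tx":0,"ty":0,"tz":-3,"wx":0,"wy":0,"wz":0},
    {"tx":0,"ty":0,"tz":0,"wx":0,"wy":0,"wz":0},
  ],
  claw=0.68,
)

```text
t: 17.88
eef_pos: [609.4, 107.1, 159.4]
tool_rot: [[0.998, 0.062, 0.005], [0.062, -0.998, 0.001], [0.005, -0.0, -1.0]]
contact_force: [-0.6, -0.3, -0.2]
gripper_width: 63.9
grasp_force: 0.0
```

```bash
cat > chk.py <<'E'
from h import *
def chk(x,y,n="wrist"):
    p=grab(n); w=cloud(p)
    rect(w,x-15,x+15,y-15,y+15,70,110,"boss/top"); rect(w,x-12,x+12,y-12,y+12,95,106,"boss")
    q=rect(w,x-23,x+23,y-23,y+23,80,94,"topface")
    if q is not None:
        c,_,_,_=np.linalg.lstsq(np.c_[q[:,:2]-[x,y],np.ones(len(q))],q[:,2],rcond=None); print("plane slope,z",np.round(c,3))
    return p,w
E
python3 - <<'E'
from chk import *
chk(608,107.2); plan(434.7,4.4,80,-75)
E
```

```text
boss/top 1119 c [608.  107.2] s [30.  29.9] a 0.1 zmed 90.7
boss 420 c [608. 108.] s [20.6 20.5] a 46.8 zmed 96.0
topface 2155 c [608.  107.2] s [45.9 45.9] a 0.0 zmed 89.9
plane slope,z [1.2000e-02 1.0000e-03 8.9932e+01]
now th -86.5 dth 11.5 tilt 0.11 q6 93 | N=5 tx -3.745 ty 1.543 tz 1.541 wz -0.0400 wxfix 0
```

Emit:
arm_command(
  deltas=[
    {"tx":-3.75,"ty":1.54,"tz":1.54,"wx":0,"wy":0,"wz":-0.04},
    {"tx":-3.75,"ty":1.54,"tz":1.54,"wx":0,"wy":0,"wz":-0.04},
    {"tx":-3.75,"ty":1.54,"tz":1.54,"wx":0,"wy":0,"wz":-0.04},
    {"tx":-3.75,"ty":1.54,"tz":1.54,"wx":0,"wy":0,"wz":-0.04},
    {"tx":-3.75,"ty":1.54,"tz":1.54,"wx":0,"wy":0,"wz":-0.04},
    {"tx":0,"ty":0,"tz":0,"wx":0,"wy":0,"wz":0},
    {"tx":0,"ty":0,"tz":0,"wx":0,"wy":0,"wz":0},
  ],
  claw=0.8,
)

```text
t: 18.8
eef_pos: [434.3, 4.5, 79.4]
tool_rot: [[0.966, 0.258, 0.0], [0.258, -0.966, 0.0], [0.0, -0.0, -1.0]]
contact_force: [0.4, 0.2, 0.7]
gripper_width: 75.3
grasp_force: 0.0
```

```bash
python3 - <<'E'
from h import *
p=grab("wrist"); w=cloud(p); x,y=434.7,4.4
rect(w,x-45,x+45,y-45,y+45,30,39,"top"); rect(w,x-20,x+20,y-20,y+20,40,46,"boss")
plan(434.7,4.4,5,-75)
E
```

```text
top 3306 c [434.2   3.7] s [50.6 50.1] a 14.9 zmed 35.2
boss 563 c [434.2   3.8] s [20.6 21. ] a 13.3 zmed 41.2
now th -75.0 dth 0.0 tilt 0.02 q6 71 | N=2 tx 0.004 ty 0.015 tz 3.723 wz -0.0001 wxfix -0
```

Emit:
arm_command(
  deltas=[
    {"tx":0,"ty":0.05,"tz":2.6,"wx":0,"wy":0,"wz":0},
    {"tx":0,"ty":0,"tz":2.6,"wx":0,"wy":0,"wz":0},
    {"tx":0,"ty":0,"tz":1.7,"wx":0,"wy":0,"wz":0},
    {"tx":0,"ty":0,"tz":0.45,"wx":0,"wy":0,"wz":0},
    {"tx":0,"ty":0,"tz":0,"wx":0,"wy":0,"wz":0},
    {"tx":0,"ty":0,"tz":0,"wx":0,"wy":0,"wz":0},
  ],
)

```text
t: 19.6
eef_pos: [434.6, 4.0, 6.6]
tool_rot: [[0.966, 0.259, 0.001], [0.259, -0.966, -0.0], [0.001, 0.0, -1.0]]
contact_force: [0.2, 0.3, 0.2]
gripper_width: 75.6
grasp_force: 0.0
```

Emit:
arm_command(
  deltas=[
    {"tx":0,"ty":0,"tz":0,"wx":0,"wy":0,"wz":0},
    {"tx":0,"ty":0,"tz":0,"wx":0,"wy":0,"wz":0},
    {"tx":0,"ty":0,"tz":0,"wx":0,"wy":0,"wz":0},
    {"tx":0,"ty":0,"tz":0,"wx":0,"wy":0,"wz":0},
    {"tx":0,"ty":0,"tz":0,"wx":0,"wy":0,"wz":0},
    {"tx":0,"ty":0,"tz":0,"wx":0,"wy":0,"wz":0},
  ],
  claw=0,
  newtons=40,
)

```text
t: 20.35
eef_pos: [434.2, 3.9, 6.1]
tool_rot: [[0.966, 0.259, 0.0], [0.259, -0.966, -0.0], [0.0, 0.0, -1.0]]
contact_force: [-0.9, -1.6, 6.5]
gripper_width: 49.9
grasp_force: 40.0
```

```bash
python3 - <<'E'
from h import *
s=st(); s["eef_pos"]=np.array(s["eef_pos"])+[0,0,80]
plan(613.2,23.4,100,-86.5,37,s=s)
E
```

```text
t 20.35 pos [434.2   3.9   6.1] F [-0.9 -1.6  6.5] w 49.9 g 40.00153183937073
[[0.966, 0.259, 0.0], [0.259, -0.966, -0.0], [0.0, 0.0, -1.0]] [ -4.3  19.7 115.   -0.   45.3  70.7]
now th -75.0 dth -11.5 tilt 0.02 q6 71 | N=5 tx 3.598 ty 0.262 tz -0.276 wz 0.0401 wxfix -0
```

Emit:
arm_command(
  deltas=[
    {"tx":0,"ty":0,"tz":-2,"wx":0,"wy":0,"wz":0},
    {"tx":0,"ty":0,"tz":-3,"wx":0,"wy":0,"wz":0},
    {"tx":0,"ty":0,"tz":-3,"wx":0,"wy":0,"wz":0},
    {"tx":3.6,"ty":0.26,"tz":-0.28,"wx":0,"wy":0,"wz":0.04},
    {"tx":3.6,"ty":0.26,"tz":-0.28,"wx":0,"wy":0,"wz":0.04},
    {"tx":3.6,"ty":0.26,"tz":-0.28,"wx":0,"wy":0,"wz":0.04},
    {"tx":3.6,"ty":0.26,"tz":-0.28,"wx":0,"wy":0,"wz":0.04},
    {"tx":3.6,"ty":0.26,"tz":-0.28,"wx":0,"wy":0,"wz":0.04},
    {"tx":0,"ty":0,"tz":0,"wx":0,"wy":0,"wz":0},
    {"tx":0,"ty":0,"tz":0,"wx":0,"wy":0,"wz":0},
  ],
)

```text
t: 21.6
eef_pos: [612.2, 23.7, 99.1]
tool_rot: [[0.998, 0.062, -0.002], [0.062, -0.998, 0.0], [-0.002, -0.0, -1.0]]
contact_force: [-0.9, 0.9, -1.2]
gripper_width: 49.5
grasp_force: 40.0
```

```bash
python3 - <<'E'
from h import *
s=st(); p=grab("wrist"); w=cloud(p); x,y,z=s["eef_pos"]
rect(w,x-20,x+20,y-20,y+20,z+33,z+50,"boss")
plan(613.2,23.4,61,-86.5)
E
```

```text
t 21.6 pos [612.2  23.7  99.1] F [-0.9  0.9 -1.2] w 49.5 g 39.99937355518341
[[0.998, 0.062, -0.002], [0.062, -0.998, 0.0], [-0.002, -0.0, -1.0]] [-1.2 30.9 82.5  0.  66.7 85.2]
boss 1176 c [612.5  24.6] s [21.1 21.2] a 19.3 zmed 134.1
now th -86.4 dth -0.1 tilt 0.08 q6 85 | N=1 tx 0.103 ty 0.038 tz 3.842 wz 0.0010 wxfix 0
```

Emit:
arm_command(
  deltas=[
    {"tx":0.05,"ty":0.05,"tz":1.5,"wx":0,"wy":0,"wz":0},
    {"tx":0,"ty":0,"tz":1.3,"wx":0,"wy":0,"wz":0},
    {"tx":0,"ty":0,"tz":0.6,"wx":0,"wy":0,"wz":0},
    {"tx":0,"ty":0,"tz":0.2,"wx":0,"wy":0,"wz":0},
    {"tx":0,"ty":0,"tz":0.15,"wx":0,"wy":0,"wz":0},
    {"tx":0,"ty":0,"tz":0.1,"wx":0,"wy":0,"wz":0},
    {"tx":0,"ty":0,"tz":0,"wx":0,"wy":0,"wz":0},
  ],
)

```text
t: 22.52
eef_pos: [613.7, 23.2, 61.7]
tool_rot: [[0.998, 0.062, 0.0], [0.062, -0.998, -0.0], [0.0, 0.0, -1.0]]
contact_force: [-1.5, 0.6, -0.9]
gripper_width: 49.5
grasp_force: 40.0
```

Emit:
arm_command(
  deltas=[
    {"tx":0,"ty":0,"tz":0,"wx":0,"wy":0,"wz":0},
    {"tx":0,"ty":0,"tz":0,"wx":0,"wy":0,"wz":0},
    {"tx":0,"ty":0,"tz":0,"wx":0,"wy":0,"wz":0},
    {"tx":0,"ty":0,"tz":-1,"wx":0,"wy":0,"wz":0},
    {"tx":0,"ty":0,"tz":-2.5,"wx":0,"wy":0,"wz":0},
    {"tx":0,"ty":0,"tz":-3,"wx":0,"wy":0,"wz":0},
    {"tx":0,"ty":0,"tz":-3,"wx":0,"wy":0,"wz":0},
    {"tx":0,"ty":0,"tz":0,"wx":0,"wy":0,"wz":0},
  ],
  claw=0.68,
)

```text
t: 23.52
eef_pos: [614.7, 23.2, 159.4]
tool_rot: [[0.998, 0.062, 0.005], [0.062, -0.998, -0.0], [0.005, 0.0, -1.0]]
contact_force: [0.6, -0.2, -0.6]
gripper_width: 63.6
grasp_force: 0.0
```

```bash
python3 - <<'E'
from chk import *
chk(613.2,23.4); plan(453.5,-277,100,-66.6)
E
```

```text
boss/top 1118 c [613.2  23.4] s [29.9 30. ] a 89.9 zmed 90.9
boss 434 c [612.6  24.2] s [21.  20.7] a 51.3 zmed 96.0
topface 2149 c [613.2  23.4] s [46. 46.] a 89.9 zmed 90.0
plane slope,z [2.900e-02 2.000e-03 9.001e+01]
now th -86.5 dth 19.9 tilt 0.11 q6 85 | N=7 tx -3.155 ty 3.734 tz 0.816 wz -0.0495 wxfix -0
```

Emit:
arm_command(
  deltas=[
    {"tx":-3.16,"ty":3.73,"tz":0.6,"wx":0,"wy":0,"wz":-0.0495},
    {"tx":-3.16,"ty":3.73,"tz":0.6,"wx":0,"wy":0,"wz":-0.0495},
    {"tx":-3.16,"ty":3.73,"tz":0.6,"wx":0,"wy":0,"wz":-0.0495},
    {"tx":-3.16,"ty":3.73,"tz":0.6,"wx":0,"wy":0,"wz":-0.0495},
    {"tx":-3.16,"ty":3.73,"tz":0.6,"wx":0,"wy":0,"wz":-0.0495},
    {"tx":-3.16,"ty":3.73,"tz":1.5,"wx":0,"wy":0,"wz":-0.0495},
    {"tx":-3.16,"ty":3.73,"tz":3.0,"wx":0,"wy":0,"wz":-0.0495},
    {"tx":0,"ty":0,"tz":0,"wx":0,"wy":0,"wz":0},
    {"tx":0,"ty":0,"tz":0,"wx":0,"wy":0,"wz":0},
  ],
  claw=0.8,
)

```text
t: 24.7
eef_pos: [452.6, -276.4, 81.1]
tool_rot: [[0.918, 0.396, -0.001], [0.396, -0.918, 0.001], [-0.0, -0.001, -1.0]]
contact_force: [-0.2, 0.3, -0.2]
gripper_width: 75.3
grasp_force: 0.0
```

```bash
python3 - <<'E'
from h import *
p=grab("wrist"); w=cloud(p); x,y=453.5,-277
rect(w,x-45,x+45,y-45,y+45,30,39,"top"); rect(w,x-20,x+20,y-20,y+20,40,46,"boss")
rect(w,400,500,-170,-70,70,100,"drift")
plan(453.5,-277,5,-66.6)
E
```

```text
top 3247 c [ 453.9 -277.8] s [50.4 50. ] a 23.5 zmed 35.2
boss 552 c [ 454.  -277.6] s [20.9 21.1] a 66.7 zmed 41.2
drift 2077 c [ 448.5 -126.2] s [25.4 20.4] a 18.0 zmed 88.3
now th -66.6 dth -0.0 tilt 0.01 q6 31 | N=2 tx 0.004 ty 0.051 tz 3.827 wz 0.0001 wxfix 0
```

Emit:
arm_command(
  deltas=[
    {"tx":0.05,"ty":0.15,"tz":2.6,"wx":0,"wy":0,"wz":0},
    {"tx":0,"ty":0,"tz":2.6,"wx":0,"wy":0,"wz":0},
    {"tx":0,"ty":0,"tz":1.8,"wx":0,"wy":0,"wz":0},
    {"tx":0,"ty":0,"tz":0.5,"wx":0,"wy":0,"wz":0},
    {"tx":0,"ty":0,"tz":0,"wx":0,"wy":0,"wz":0},
    {"tx":0,"ty":0,"tz":0,"wx":0,"wy":0,"wz":0},
  ],
)

```text
t: 25.5
eef_pos: [454.2, -278.2, 7.3]
tool_rot: [[0.918, 0.397, 0.001], [0.397, -0.918, -0.001], [0.001, 0.001, -1.0]]
contact_force: [-0.1, -0.3, -0.8]
gripper_width: 75.4
grasp_force: 0.0
```

Emit:
arm_command(
  deltas=[
    {"tx":0,"ty":0,"tz":0,"wx":0,"wy":0,"wz":0},
    {"tx":0,"ty":0,"tz":0,"wx":0,"wy":0,"wz":0},
    {"tx":0,"ty":0,"tz":0,"wx":0,"wy":0,"wz":0},
    {"tx":0,"ty":0,"tz":0,"wx":0,"wy":0,"wz":0},
    {"tx":0,"ty":0,"tz":0,"wx":0,"wy":0,"wz":0},
    {"tx":0,"ty":0,"tz":0,"wx":0,"wy":0,"wz":0},
  ],
  claw=0,
  newtons=40,
)

```text
t: 26.25
eef_pos: [453.8, -278.1, 6.6]
tool_rot: [[0.918, 0.397, 0.0], [0.397, -0.918, -0.0], [0.0, 0.0, -1.0]]
contact_force: [-0.2, -0.8, 3.7]
gripper_width: 49.8
grasp_force: 40.0
```

```bash
python3 - <<'E'
from h import *
s=st(); s["eef_pos"]=np.array(s["eef_pos"])+[0,0,80]
plan(623.3,-144.2,100,-86.5,37,s=s)
E
```

```text
t 26.25 pos [ 453.8 -278.1    6.6] F [-0.2 -0.8  3.7] w 49.8 g 40.00100255012512
[[0.918, 0.397, 0.0], [0.397, -0.918, -0.0], [0.0, 0.0, -1.0]] [-35.4  29.5  99.5  -0.   51.   31.2]
now th -66.6 dth -19.9 tilt 0.02 q6 31 | N=6 tx 3.326 ty -1.426 tz -0.223 wz 0.0579 wxfix -0
```

Emit:
arm_command(
  deltas=[
    {"tx":0,"ty":0,"tz":-2,"wx":0,"wy":0,"wz":0},
    {"tx":0,"ty":0,"tz":-3,"wx":0,"wy":0,"wz":0},
    {"tx":0,"ty":0,"tz":-3,"wx":0,"wy":0,"wz":0},
    {"tx":3.33,"ty":-1.43,"tz":-0.22,"wx":0,"wy":0,"wz":0.058},
    {"tx":3.33,"ty":-1.43,"tz":-0.22,"wx":0,"wy":0,"wz":0.058},
    {"tx":3.33,"ty":-1.43,"tz":-0.22,"wx":0,"wy":0,"wz":0.058},
    {"tx":3.33,"ty":-1.43,"tz":-0.22,"wx":0,"wy":0,"wz":0.058},
    {"tx":3.33,"ty":-1.43,"tz":-0.22,"wx":0,"wy":0,"wz":0.058},
    {"tx":3.33,"ty":-1.43,"tz":-0.22,"wx":0,"wy":0,"wz":0.058},
    {"tx":0,"ty":0,"tz":0,"wx":0,"wy":0,"wz":0},
    {"tx":0,"ty":0,"tz":0,"wx":0,"wy":0,"wz":0},
  ],
)

```text
t: 27.62
eef_pos: [622.7, -143.9, 98.8]
tool_rot: [[0.998, 0.061, -0.002], [0.061, -0.998, 0.0], [-0.002, -0.001, -1.0]]
contact_force: [0.1, -0.6, -3.7]
gripper_width: 49.5
grasp_force: 40.0
```

```bash
python3 - <<'E'
from h import *
s=st(); p=grab("wrist"); w=cloud(p); x,y,z=s["eef_pos"]
rect(w,x-20,x+20,y-20,y+20,z+33,z+50,"boss")
plan(623.3,-144.2,61.5,-86.5)
E
```

```text
t 27.62 pos [ 622.7 -143.9   98.8] F [ 0.1 -0.6 -3.7] w 49.5 g 39.999162554740906
[[0.998, 0.061, -0.002], [0.061, -0.998, 0.0], [-0.002, -0.001, -1.0]] [-16.3  34.1  77.6  -0.   68.4  70.2]
boss 1159 c [ 622.7 -143.1] s [21.1 21.6] a 80.1 zmed 133.4
now th -86.5 dth 0.0 tilt 0.08 q6 70 | N=1 tx 0.068 ty 0.010 tz 3.757 wz -0.0007 wxfix 0
```

Emit:
arm_command(
  deltas=[
    {"tx":0.05,"ty":0.05,"tz":1.5,"wx":0,"wy":0,"wz":0},
    {"tx":0,"ty":0,"tz":1.3,"wx":0,"wy":0,"wz":0},
    {"tx":0,"ty":0,"tz":0.6,"wx":0,"wy":0,"wz":0},
    {"tx":0,"ty":0,"tz":0.2,"wx":0,"wy":0,"wz":0},
    {"tx":0,"ty":0,"tz":0.1,"wx":0,"wy":0,"wz":0},
    {"tx":0,"ty":0,"tz":0.05,"wx":0,"wy":0,"wz":0},
    {"tx":0,"ty":0,"tz":0,"wx":0,"wy":0,"wz":0},
  ],
)

```text
t: 28.55
eef_pos: [624.1, -144.3, 62.4]
tool_rot: [[0.998, 0.06, 0.0], [0.06, -0.998, -0.0], [0.0, 0.0, -1.0]]
contact_force: [0.0, -0.0, -2.2]
gripper_width: 50.0
grasp_force: 40.0
```

Emit:
arm_command(
  deltas=[
    {"tx":0,"ty":0,"tz":0,"wx":0,"wy":0,"wz":0},
    {"tx":0,"ty":0,"tz":0,"wx":0,"wy":0,"wz":0},
    {"tx":0,"ty":0,"tz":0,"wx":0,"wy":0,"wz":0},
    {"tx":0,"ty":0,"tz":-1,"wx":0,"wy":0,"wz":0},
    {"tx":0,"ty":0,"tz":-2.5,"wx":0,"wy":0,"wz":0},
    {"tx":0,"ty":0,"tz":-3,"wx":0,"wy":0,"wz":0},
    {"tx":0,"ty":0,"tz":-3,"wx":0,"wy":0,"wz":0},
    {"tx":0,"ty":0,"tz":0,"wx":0,"wy":0,"wz":0},
  ],
  claw=0.68,
)

```text
t: 29.55
eef_pos: [625.0, -144.6, 160.2]
tool_rot: [[0.998, 0.06, 0.005], [0.06, -0.998, -0.001], [0.005, 0.002, -1.0]]
contact_force: [-0.0, 0.8, -0.0]
gripper_width: 64.1
grasp_force: 0.0
```

```bash
python3 - <<'E'
from chk import *
chk(623.2,-144.2); plan(448,-40,300,-86.5)
E
```

```text
boss/top 1107 c [ 623.2 -144.2] s [30.  29.9] a 0.0 zmed 90.8
boss 423 c [ 623.8 -143.4] s [20.7 20.6] a 3.0 zmed 96.0
topface 2142 c [ 623.2 -144.2] s [46. 46.] a 89.9 zmed 89.9
plane slope,z [1.7000e-02 0.0000e+00 8.9894e+01]
now th -86.5 dth 0.0 tilt 0.11 q6 70 | N=5 tx -3.388 ty -2.296 tz -2.844 wz -0.0002 wxfix -0
```

Emit:
arm_command(
  deltas=[
    {"tx":-3.4,"ty":-2.3,"tz":-2.8,"wx":0,"wy":0,"wz":0},
    {"tx":-3.4,"ty":-2.3,"tz":-2.8,"wx":0,"wy":0,"wz":0},
    {"tx":-3.4,"ty":-2.3,"tz":-2.8,"wx":0,"wy":0,"wz":0},
    {"tx":-3.4,"ty":-2.3,"tz":-2.8,"wx":0,"wy":0,"wz":0},
    {"tx":-3.4,"ty":-2.3,"tz":-2.8,"wx":0,"wy":0,"wz":0},
    {"tx":0,"ty":0,"tz":0,"wx":0,"wy":0,"wz":0},
    {"tx":0,"ty":0,"tz":0,"wx":0,"wy":0,"wz":0},
  ],
)

```text
t: 30.48
eef_pos: [447.5, -39.9, 296.0]
tool_rot: [[0.998, 0.06, -0.001], [0.06, -0.998, 0.0], [-0.001, -0.0, -1.0]]
contact_force: [-0.4, -0.3, -0.2]
gripper_width: 64.1
grasp_force: 0.0
```

```bash
python3 - <<'E'
from chk import *
p=grab("wrist"); w=cloud(p); cv2.imwrite("pics/w2.png",cv2.resize(p["img"],(800,600)))
for x,y in((608,107.2),(613.2,23.4),(623.2,-144.2)):
    rect(w,x-20,x+20,y-20,y+20,94,102,"boss")
    m=(np.abs(w[...,0]-x)<22)&(np.abs(w[...,1]-y)<22)&(w[...,2]>84)&(w[...,2]<93.5)&(np.hypot(w[...,0]-x,w[...,1]-y)>14); q=w[m]
    c,_,_,_=np.linalg.lstsq(np.c_[q[:,:2]-[x,y],np.ones(len(q))],q[:,2],rcond=None); print(np.round(c,3))
rect(w,370,500,-200,-50,82,100,"drift"); rect(w,370,500,-200,-50,22,33,"foot"); rect(w,380,520,260,420,130,160,"bar")
plan(447.5,-122,120,-86.5)
E
```

```text
boss 307 c [607.3 107.4] s [20.9 20.4] a 47.0 zmed 95.9
[1.0000e-02 0.0000e+00 8.9973e+01]
boss 306 c [612.6  23.8] s [21.1 20.4] a 50.7 zmed 96.0
[2.6000e-02 3.0000e-03 9.0055e+01]
boss 302 c [ 623.1 -143.3] s [20.1 21.3] a 49.1 zmed 95.9
[1.5000e-02 6.0000e-03 8.9814e+01]
drift 294 c [ 447.4 -121.7] s [23.7 25.3] a 38.1 zmed 89.0
foot 524 c [ 449.  -119.7] s [44.9 50.6] a 51.2 zmed 29.1
bar few 0
now th -86.6 dth 0.1 tilt 0.13 q6 77 | N=4 tx -0.116 ty 2.047 tz 4.393 wz -0.0003 wxfix 0
```

View pics/w2.png

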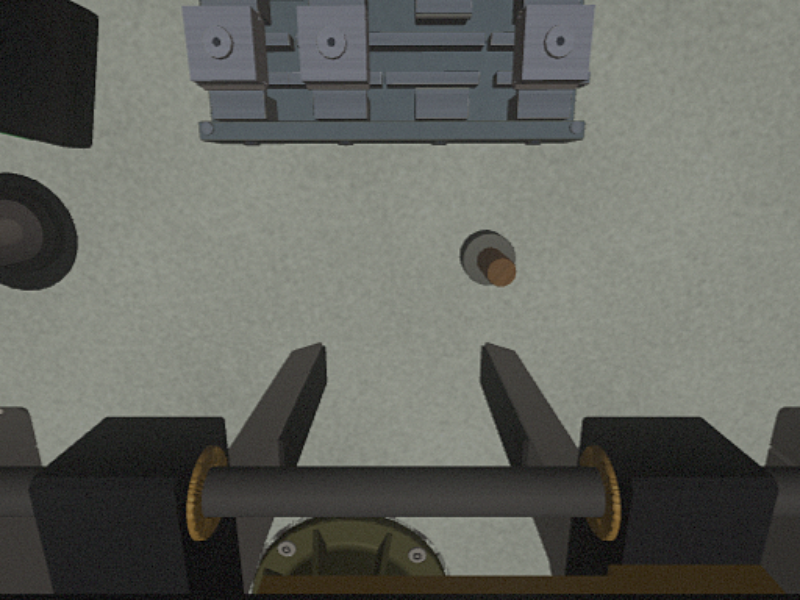

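All three blanks sit proud, bosses at (217,42), (331,42) and (560,42). The drift is upright and unmoved at (490,262). Now to fetch it.

Emit:
arm_command(
  deltas=[
    {"tx":-0.1,"ty":2.05,"tz":4.4,"wx":0,"wy":0,"wz":0},
    {"tx":-0.1,"ty":2.05,"tz":4.4,"wx":0,"wy":0,"wz":0},
    {"tx":-0.1,"ty":2.05,"tz":4.4,"wx":0,"wy":0,"wz":0},
    {"tx":-0.1,"ty":2.05,"tz":4.4,"wx":0,"wy":0,"wz":0},
    {"tx":0,"ty":0,"tz":0,"wx":0,"wy":0,"wz":0},
    {"tx":0,"ty":0,"tz":0,"wx":0,"wy":0,"wz":0},
  ],
)

```text
t: 31.28
eef_pos: [448.9, -121.8, 121.9]
tool_rot: [[0.998, 0.06, 0.0], [0.06, -0.998, 0.0], [0.0, -0.0, -1.0]]
contact_force: [0.9, 0.5, 0.8]
gripper_width: 63.6
grasp_force: 0.0
```

```bash
python3 - <<'E'
from h import *
p=grab("wrist"); w=cloud(p)
rect(w,370,500,-200,-50,82,100,"drift"); plan(447.7,-121.7,35,-86.5)
E
```

```text
drift 883 c [ 447.6 -122.3] s [24.6 25.1] a 44.9 zmed 89.0
now th -86.5 dth 0.0 tilt 0.09 q6 67 | N=2 tx -0.076 ty -0.005 tz 4.369 wz -0.0003 wxfix -0
```

Emit:
arm_command(
  deltas=[
    {"tx":-0.05,"ty":0.05,"tz":2.6,"wx":0,"wy":0,"wz":0},
    {"tx":0,"ty":0,"tz":2.8,"wx":0,"wy":0,"wz":0},
    {"tx":0,"ty":0,"tz":2.4,"wx":0,"wy":0,"wz":0},
    {"tx":0,"ty":0,"tz":0.85,"wx":0,"wy":0,"wz":0},
    {"tx":0,"ty":0,"tz":0,"wx":0,"wy":0,"wz":0},
    {"tx":0,"ty":0,"tz":0,"wx":0,"wy":0,"wz":0},
  ],
)

```text
t: 32.08
eef_pos: [448.5, -122.5, 35.8]
tool_rot: [[0.998, 0.06, 0.002], [0.06, -0.998, -0.001], [0.002, 0.001, -1.0]]
contact_force: [-0.4, -0.8, 0.6]
gripper_width: 63.9
grasp_force: 0.0
```

Emit:
arm_command(
  deltas=[
    {"tx":0,"ty":0,"tz":0,"wx":0,"wy":0,"wz":0},
    {"tx":0,"ty":0,"tz":0,"wx":0,"wy":0,"wz":0},
    {"tx":0,"ty":0,"tz":0,"wx":0,"wy":0,"wz":0},
    {"tx":0,"ty":0,"tz":0,"wx":0,"wy":0,"wz":0},
    {"tx":0,"ty":0,"tz":0,"wx":0,"wy":0,"wz":0},
    {"tx":0,"ty":0,"tz":0,"wx":0,"wy":0,"wz":0},
    {"tx":0,"ty":0,"tz":0,"wx":0,"wy":0,"wz":0},
  ],
  claw=0,
  newtons=60,
)

```text
t: 32.95
eef_pos: [447.9, -122.5, 34.7]
tool_rot: [[0.998, 0.06, 0.0], [0.06, -0.998, -0.0], [0.0, 0.0, -1.0]]
contact_force: [-1.0, -2.0, 0.4]
gripper_width: 25.3
grasp_force: 60.0
```

```bash
python3 - <<'E'
from h import *
s=st(); s["eef_pos"]=np.array(s["eef_pos"])+[0,0,100]
plan(623.5,-144,150,-86.5,37,s=s)
E
```

```text
t 32.95 pos [ 447.9 -122.5   34.7] F [-1.  -2.   0.4] w 25.3 g 59.997623562812805
[[0.998, 0.06, 0.0], [0.06, -0.998, -0.0], [0.0, 0.0, -1.0]] [-19.8  19.7 109.7  -0.   50.6  66.7]
now th -86.5 dth 0.0 tilt 0.01 q6 67 | N=5 tx 3.480 ty 0.643 tz -0.306 wz -0.0002 wxfix -0
```

Emit:
arm_command(
  deltas=[
    {"tx":0,"ty":0,"tz":-2,"wx":0,"wy":0,"wz":0},
    {"tx":0,"ty":0,"tz":-4,"wx":0,"wy":0,"wz":0},
    {"tx":0,"ty":0,"tz":-4,"wx":0,"wy":0,"wz":0},
    {"tx":3.48,"ty":0.64,"tz":-0.3,"wx":0,"wy":0,"wz":0},
    {"tx":3.48,"ty":0.64,"tz":-0.3,"wx":0,"wy":0,"wz":0},
    {"tx":3.48,"ty":0.64,"tz":-0.3,"wx":0,"wy":0,"wz":0},
    {"tx":3.48,"ty":0.64,"tz":-0.3,"wx":0,"wy":0,"wz":0},
    {"tx":3.48,"ty":0.64,"tz":-0.3,"wx":0,"wy":0,"wz":0},
    {"tx":0,"ty":0,"tz":0,"wx":0,"wy":0,"wz":0},
    {"tx":0,"ty":0,"tz":0,"wx":0,"wy":0,"wz":0},
  ],
)

```text
t: 34.2
eef_pos: [622.7, -143.6, 148.7]
tool_rot: [[0.998, 0.06, -0.002], [0.06, -0.998, 0.001], [-0.002, -0.001, -1.0]]
contact_force: [-0.9, -0.2, -4.6]
gripper_width: 25.2
grasp_force: 60.0
```

```bash
python3 - <<'E'
from h import *
s=st(); p=grab("wrist"); w=cloud(p); x,y,z=s["eef_pos"]
rect(w,x-20,x+20,y-20,y+20,z+45,z+65,"handle top"); rect(w,x-35,x+35,y-35,y+35,z-12,z-1,"foot")
plan(623.5,-144,131,-86.5)
E
```

```text
t 34.2 pos [ 622.7 -143.6  148.7] F [-0.9 -0.2 -4.6] w 25.2 g 59.9962055683136
[[0.998, 0.06, -0.002], [0.06, -0.998, 0.001], [-0.002, -0.001, -1.0]] [-16.3  31.3  74.9   0.   73.9  70.3]
handle top 3177 c [ 623.6 -144. ] s [23.7 40.1] a 2.8 zmed 203.0
foot 1598 c [ 635.2 -142.1] s [24.9 49.8] a 2.6 zmed 143.1
now th -86.5 dth 0.0 tilt 0.08 q6 70 | N=1 tx 0.084 ty 0.044 tz 1.810 wz -0.0008 wxfix 0
```

Emit:
arm_command(
  deltas=[
    {"tx":0,"ty":0,"tz":1.0,"wx":0,"wy":0,"wz":0},
    {"tx":0,"ty":0,"tz":0.6,"wx":0,"wy":0,"wz":0},
    {"tx":0,"ty":0,"tz":0.3,"wx":0,"wy":0,"wz":0},
    {"tx":0,"ty":0,"tz":0.2,"wx":0,"wy":0,"wz":0},
    {"tx":0,"ty":0,"tz":0.2,"wx":0,"wy":0,"wz":0},
    {"tx":0,"ty":0,"tz":0.2,"wx":0,"wy":0,"wz":0},
    {"tx":0,"ty":0,"tz":0.2,"wx":0,"wy":0,"wz":0},
    {"tx":0,"ty":0,"tz":0.2,"wx":0,"wy":0,"wz":0},
    {"tx":0,"ty":0,"tz":0,"wx":0,"wy":0,"wz":0},
  ],
)

```text
t: 35.38
eef_pos: [623.2, -143.7, 119.9]
tool_rot: [[0.998, 0.06, -0.001], [0.06, -0.998, 0.0], [-0.001, -0.001, -1.0]]
contact_force: [0.1, 0.8, -3.5]
gripper_width: 25.4
grasp_force: 60.0
```

Emit:
arm_command(
  deltas=[
    {"tx":0,"ty":0,"tz":0.1,"wx":0,"wy":0,"wz":0},
    {"tx":0,"ty":0,"tz":0.1,"wx":0,"wy":0,"wz":0},
    {"tx":0,"ty":0,"tz":0,"wx":0,"wy":0,"wz":0},
    {"tx":0,"ty":0,"tz":0,"wx":0,"wy":0,"wz":0},
  ],
)

```text
t: 35.88
eef_pos: [623.5, -143.8, 118.7]
tool_rot: [[0.998, 0.06, 0.0], [0.06, -0.998, -0.0], [0.0, 0.0, -1.0]]
contact_force: [-0.1, 0.5, -2.8]
gripper_width: 25.3
grasp_force: 60.0
```

Emit:
arm_command(
  deltas=[
    {"tx":0,"ty":0,"tz":0.1,"wx":0,"wy":0,"wz":0},
    {"tx":0,"ty":0,"tz":0.1,"wx":0,"wy":0,"wz":0},
    {"tx":0,"ty":0,"tz":0.05,"wx":0,"wy":0,"wz":0},
    {"tx":0,"ty":0,"tz":0,"wx":0,"wy":0,"wz":0},
  ],
)

```text
t: 36.38
eef_pos: [623.8, -143.9, 118.5]
tool_rot: [[0.998, 0.06, 0.002], [0.06, -0.998, -0.001], [0.002, 0.001, -1.0]]
contact_force: [-6.8, 2.7, 15.3]
gripper_width: 25.4
grasp_force: 60.0
```

Emit:
arm_command(
  deltas=[
    {"tx":0,"ty":0,"tz":-1.0,"wx":0,"wy":0,"wz":0},
    {"tx":0,"ty":0,"tz":-2.4,"wx":0,"wy":0,"wz":0},
    {"tx":0,"ty":-3.36,"tz":0,"wx":0,"wy":0,"wz":0},
    {"tx":0,"ty":-3.36,"tz":0,"wx":0,"wy":0,"wz":0},
    {"tx":0,"ty":-3.36,"tz":0,"wx":0,"wy":0,"wz":0},
    {"tx":0,"ty":-3.36,"tz":0,"wx":0,"wy":0,"wz":0},
    {"tx":0,"ty":-3.36,"tz":0,"wx":0,"wy":0,"wz":0},
    {"tx":0,"ty":0,"tz":0,"wx":0,"wy":0,"wz":0},
    {"tx":0,"ty":0,"tz":0,"wx":0,"wy":0,"wz":0},
  ],
)

```text
t: 37.5
eef_pos: [613.4, 23.4, 150.1]
tool_rot: [[0.998, 0.06, -0.0], [0.06, -0.998, -0.0], [-0.0, 0.0, -1.0]]
contact_force: [1.4, -0.1, -3.8]
gripper_width: 25.2
grasp_force: 60.0
```

```bash
cat > tops.py <<'E'
from h import *
def tops(w,z0=68,z1=93.5):
  for x,y in((608,107.2),(613.2,23.4),(623.2,-144.2)):
    m=(np.abs(w[...,0]-x)<21)&(np.abs(w[...,1]-y)<21)&(w[...,2]>z0)&(w[...,2]<z1)&(np.hypot(w[...,0]-x,w[...,1]-y)>14); q=w[m]
    if len(q)<30: print((x,y),"few",len(q)); continue
    c,_,_,_=np.linalg.lstsq(np.c_[q[:,:2]-[x,y],np.ones(len(q))],q[:,2],rcond=None); print((x,y),len(q),"slope,z",np.round(c,3))
E
python3 - <<'E'
from tops import *
s=st(); tops(cloud(grab("wrist"))); tops(cloud(grab("top"))); plan(613.4,23.8,118.5,-86.5)
E
```

```text
t 37.5 pos [613.4  23.4 150.1] F [ 1.4 -0.1 -3.8] w 25.2 g 59.996845722198486
[[0.998, 0.06, -0.0], [0.06, -0.998, -0.0], [-0.0, 0.0, -1.0]] [-1.2 28.  79.7 -0.  72.3 85.3]
(608, 107.2) 1523 slope,z [1.2000e-02 2.0000e-03 8.9937e+01]
(613.2, 23.4) 313 slope,z [ 2.9000e-02 -3.0000e-03  9.0012e+01]
(623.2, -144.2) 1402 slope,z [-0.    -0.    77.067]
(608, 107.2) few 18
(613.2, 23.4) few 0
(623.2, -144.2) 119 slope,z [ 7.0000e-03 -1.9000e-02  7.8025e+01]
now th -86.6 dth 0.1 tilt 0.01 q6 85 | N=1 tx 0.006 ty -0.086 tz 3.160 wz -0.0017 wxfix -0
```

First blank is home and level (its top dropped 13 mm). Now the second.

Emit:
arm_command(
  deltas=[
    {"tx":0,"ty":0,"tz":1.0,"wx":0,"wy":0,"wz":0},
    {"tx":0,"ty":0,"tz":0.6,"wx":0,"wy":0,"wz":0},
    {"tx":0,"ty":0,"tz":0.3,"wx":0,"wy":0,"wz":0},
    {"tx":0,"ty":0,"tz":0.2,"wx":0,"wy":0,"wz":0},
    {"tx":0,"ty":0,"tz":0.2,"wx":0,"wy":0,"wz":0},
    {"tx":0,"ty":0,"tz":0.2,"wx":0,"wy":0,"wz":0},
    {"tx":0,"ty":0,"tz":0.2,"wx":0,"wy":0,"wz":0},
    {"tx":0,"ty":0,"tz":0.2,"wx":0,"wy":0,"wz":0},
    {"tx":0,"ty":0,"tz":0.15,"wx":0,"wy":0,"wz":0},
    {"tx":0,"ty":0,"tz":0.1,"wx":0,"wy":0,"wz":0},
    {"tx":0,"ty":0,"tz":0,"wx":0,"wy":0,"wz":0},
    {"tx":0,"ty":0,"tz":0,"wx":0,"wy":0,"wz":0},
  ],
)

```text
t: 39.1
eef_pos: [613.3, 23.9, 118.6]
tool_rot: [[0.998, 0.06, -0.0], [0.06, -0.998, 0.0], [-0.0, -0.0, -1.0]]
contact_force: [-1.8, 0.7, -1.0]
gripper_width: 25.2
grasp_force: 60.0
```

Emit:
arm_command(
  deltas=[
    {"tx":0,"ty":0,"tz":0.1,"wx":0,"wy":0,"wz":0},
    {"tx":0,"ty":0,"tz":0.1,"wx":0,"wy":0,"wz":0},
    {"tx":0,"ty":0,"tz":0,"wx":0,"wy":0,"wz":0},
  ],
)

```text
t: 39.48
eef_pos: [613.6, 23.9, 118.5]
tool_rot: [[0.998, 0.06, 0.001], [0.06, -0.998, -0.0], [0.001, 0.0, -1.0]]
contact_force: [-8.1, -0.0, 14.5]
gripper_width: 25.2
grasp_force: 60.0
```

Emit:
arm_command(
  deltas=[
    {"tx":0,"ty":0,"tz":-1.0,"wx":0,"wy":0,"wz":0},
    {"tx":0,"ty":0,"tz":-2.4,"wx":0,"wy":0,"wz":0},
    {"tx":0,"ty":-2.8,"tz":0,"wx":0,"wy":0,"wz":0},
    {"tx":0,"ty":-2.8,"tz":0,"wx":0,"wy":0,"wz":0},
    {"tx":0,"ty":-2.75,"tz":0,"wx":0,"wy":0,"wz":0},
    {"tx":0,"ty":0,"tz":0,"wx":0,"wy":0,"wz":0},
    {"tx":0,"ty":0,"tz":0,"wx":0,"wy":0,"wz":0},
  ],
)

```text
t: 40.35
eef_pos: [608.4, 106.8, 150.5]
tool_rot: [[0.998, 0.06, -0.0], [0.06, -0.998, -0.0], [-0.0, 0.0, -1.0]]
contact_force: [0.3, 0.0, -3.6]
gripper_width: 25.3
grasp_force: 60.0
```

```bash
python3 - <<'E'
from tops import *
s=st(); tops(cloud(grab("wrist"))); plan(608,107.4,118.5,-86.5)
E
```

```text
t 40.35 pos [608.4 106.8 150.5] F [ 0.3  0.  -3.6] w 25.3 g 59.996867179870605
[[0.998, 0.06, -0.0], [0.06, -0.998, -0.0], [-0.0, 0.0, -1.0]] [ 6.6 28.4 79.  -0.  72.6 93.1]
(608, 107.2) 318 slope,z [ 1.8000e-02 -1.0000e-03  8.9785e+01]
(613.2, 23.4) 1403 slope,z [-1.0000e-03  1.0000e-03  7.7179e+01]
(623.2, -144.2) few 0
now th -86.6 dth 0.1 tilt 0.01 q6 93 | N=1 tx -0.033 ty -0.092 tz 3.206 wz -0.0014 wxfix -0
```

Second blank is home too. Now the third.

Emit:
arm_command(
  deltas=[
    {"tx":0,"ty":-0.05,"tz":1.0,"wx":0,"wy":0,"wz":0},
    {"tx":0,"ty":0,"tz":0.6,"wx":0,"wy":0,"wz":0},
    {"tx":0,"ty":0,"tz":0.3,"wx":0,"wy":0,"wz":0},
    {"tx":0,"ty":0,"tz":0.2,"wx":0,"wy":0,"wz":0},
    {"tx":0,"ty":0,"tz":0.2,"wx":0,"wy":0,"wz":0},
    {"tx":0,"ty":0,"tz":0.2,"wx":0,"wy":0,"wz":0},
    {"tx":0,"ty":0,"tz":0.2,"wx":0,"wy":0,"wz":0},
    {"tx":0,"ty":0,"tz":0.2,"wx":0,"wy":0,"wz":0},
    {"tx":0,"ty":0,"tz":0.2,"wx":0,"wy":0,"wz":0},
    {"tx":0,"ty":0,"tz":0.1,"wx":0,"wy":0,"wz":0},
    {"tx":0,"ty":0,"tz":0,"wx":0,"wy":0,"wz":0},
    {"tx":0,"ty":0,"tz":0,"wx":0,"wy":0,"wz":0},
  ],
)

```text
t: 41.9
eef_pos: [608.2, 107.7, 118.6]
tool_rot: [[0.998, 0.06, -0.0], [0.06, -0.998, -0.0], [-0.0, 0.0, -1.0]]
contact_force: [-1.8, -0.2, 0.2]
gripper_width: 25.3
grasp_force: 60.0
```

Emit:
arm_command(
  deltas=[
    {"tx":0,"ty":0,"tz":0.1,"wx":0,"wy":0,"wz":0},
    {"tx":0,"ty":0,"tz":0.1,"wx":0,"wy":0,"wz":0},
    {"tx":0,"ty":0,"tz":0,"wx":0,"wy":0,"wz":0},
  ],
)

```text
t: 42.28
eef_pos: [608.5, 107.7, 118.5]
tool_rot: [[0.998, 0.06, 0.001], [0.06, -0.998, 0.0], [0.001, -0.0, -1.0]]
contact_force: [-9.0, -1.4, 15.2]
gripper_width: 25.6
grasp_force: 60.0
```

Emit:
arm_command(
  deltas=[
    {"tx":0,"ty":0,"tz":-1.0,"wx":0,"wy":0,"wz":0},
    {"tx":0,"ty":0,"tz":-2.4,"wx":0,"wy":0,"wz":0},
    {"tx":-3.5,"ty":0.9,"tz":0,"wx":0,"wy":0,"wz":0},
    {"tx":-3.5,"ty":0.9,"tz":0,"wx":0,"wy":0,"wz":0},
    {"tx":-3.5,"ty":0.9,"tz":0,"wx":0,"wy":0,"wz":0},
    {"tx":-3.5,"ty":0.9,"tz":0,"wx":0,"wy":0,"wz":0},
    {"tx":-3.0,"ty":0.9,"tz":0,"wx":0,"wy":0,"wz":0},
    {"tx":0,"ty":0,"tz":0,"wx":0,"wy":0,"wz":0},
    {"tx":0,"ty":0,"tz":0,"wx":0,"wy":0,"wz":0},
  ],
)

```text
t: 43.4
eef_pos: [442.0, 52.6, 151.0]
tool_rot: [[0.998, 0.06, 0.001], [0.06, -0.998, 0.0], [0.001, -0.0, -1.0]]
contact_force: [-0.4, -0.2, -3.5]
gripper_width: 25.4
grasp_force: 60.0
```

```bash
python3 - <<'E'
from tops import *
s=st(); p=grab("wrist"); tops(cloud(p)); plan(440,60,35,-86.5)
E
```

```text
t 43.4 pos [442.   52.6 151. ] F [-0.4 -0.2 -3.5] w 25.4 g 59.996012449264526
[[0.998, 0.06, 0.001], [0.06, -0.998, 0.0], [0.001, -0.0, -1.0]] [  2.1   7.  107.2   0.   65.8  88.6]
(608, 107.2) 687 slope,z [-3.0000e-03  3.0000e-03  7.7257e+01]
(613.2, 23.4) 666 slope,z [-2.1000e-02  4.0000e-03  7.6887e+01]
(623.2, -144.2) 59 slope,z [-0.082  0.192 71.978]
now th -86.5 dth 0.0 tilt 0.04 q6 89 | N=3 tx -0.054 ty -0.246 tz 3.860 wz -0.0003 wxfix 0
```

Emit:
arm_command(
  deltas=[
    {"tx":0,"ty":0,"tz":2,"wx":0,"wy":0,"wz":0},
    {"tx":0,"ty":0,"tz":3,"wx":0,"wy":0,"wz":0},
    {"tx":0,"ty":0,"tz":3,"wx":0,"wy":0,"wz":0},
    {"tx":0,"ty":0,"tz":2,"wx":0,"wy":0,"wz":0},
    {"tx":0,"ty":0,"tz":1,"wx":0,"wy":0,"wz":0},
    {"tx":0,"ty":0,"tz":0.4,"wx":0,"wy":0,"wz":0},
    {"tx":0,"ty":0,"tz":0.1,"wx":0,"wy":0,"wz":0},
    {"tx":0,"ty":0,"tz":0,"wx":0,"wy":0,"wz":0},
    {"tx":0,"ty":0,"tz":0,"wx":0,"wy":0,"wz":0},
  ],
)

```text
t: 44.58
eef_pos: [441.6, 52.6, 36.1]
tool_rot: [[0.998, 0.06, 0.001], [0.06, -0.998, 0.0], [0.001, 0.0, -1.0]]
contact_force: [-0.3, 1.0, -3.2]
gripper_width: 25.5
grasp_force: 60.0
```

Emit:
arm_command(
  deltas=[
    {"tx":0,"ty":0,"tz":0.1,"wx":0,"wy":0,"wz":0},
    {"tx":0,"ty":0,"tz":0.05,"wx":0,"wy":0,"wz":0},
    {"tx":0,"ty":0,"tz":0,"wx":0,"wy":0,"wz":0},
  ],
)

```text
t: 44.95
eef_pos: [441.5, 52.5, 34.6]
tool_rot: [[0.998, 0.06, 0.0], [0.06, -0.998, -0.0], [0.0, 0.0, -1.0]]
contact_force: [-2.5, -0.1, 4.1]
gripper_width: 25.4
grasp_force: 60.0
```

Emit:
arm_command(
  deltas=[
    {"tx":0,"ty":0,"tz":0,"wx":0,"wy":0,"wz":0},
    {"tx":0,"ty":0,"tz":0,"wx":0,"wy":0,"wz":0},
    {"tx":0,"ty":0,"tz":0,"wx":0,"wy":0,"wz":0},
    {"tx":0,"ty":0,"tz":0,"wx":0,"wy":0,"wz":0},
    {"tx":0,"ty":0,"tz":0,"wx":0,"wy":0,"wz":0},
    {"tx":0,"ty":0,"tz":-1,"wx":0,"wy":0,"wz":0},
    {"tx":0,"ty":0,"tz":-3,"wx":0,"wy":0,"wz":0},
    {"tx":0,"ty":0,"tz":-5,"wx":0,"wy":0,"wz":0},
    {"tx":0,"ty":0,"tz":-5,"wx":0,"wy":0,"wz":0},
    {"tx":0,"ty":0,"tz":-5,"wx":0,"wy":0,"wz":0},
    {"tx":0,"ty":0,"tz":0,"wx":0,"wy":0,"wz":0},
  ],
  claw=0.6,
)

```text
t: 46.32
eef_pos: [442.5, 52.6, 228.1]
tool_rot: [[0.998, 0.06, 0.007], [0.06, -0.998, 0.0], [0.007, 0.0, -1.0]]
contact_force: [0.2, -0.4, -1.7]
gripper_width: 56.2
grasp_force: 0.0
```

```bash
python3 - <<'E'
from tops import *
s=st(); p=grab("wrist"); w=cloud(p); tops(w); rect(w,400,480,10,90,80,100,"drift"); rect(w,400,480,10,90,22,33,"foot")
for n in("top","side"):
    w=cloud(grab(n)); rect(w,360,530,260,440,140,165,"lamp bar "+n); rect(w,360,530,260,440,92,108,"cap")
plan(445,345,240,-3.5)
E
```

```text
t 46.33 pos [442.5  52.6 228.1] F [ 0.2 -0.4 -1.7] w 56.2 g 0.0
[[0.998, 0.06, 0.007], [0.06, -0.998, 0.0], [0.007, 0.0, -1.0]] [  2.1   2.3 101.4  -0.   75.8  88.6]
(608, 107.2) 930 slope,z [-4.0000e-03 -0.0000e+00  7.7217e+01]
(613.2, 23.4) 929 slope,z [-3.0000e-03  3.0000e-03  7.7181e+01]
(623.2, -144.2) 924 slope,z [-1.0000e-03  1.0000e-03  7.7026e+01]
drift 424 c [441.  53.] s [24.8 24.4] a 3.6 zmed 89.0
foot 694 c [443.4  53.9] s [46.  50.8] a 3.8 zmed 29.2
lamp bar top 119 c [443.9 343.6] s [73.6 11.5] a 88.5 zmed 148.8
cap 385 c [463.  382.6] s [159.7  70.2] a 63.4 zmed 102.9
lamp bar side 42 c [442.9 338.2] s [74.2 12.2] a 86.7 zmed 148.8
cap 166 c [479.5 366.7] s [158.6  71.3] a 32.8 zmed 102.7
now th -86.5 dth 83.0 tilt 0.07 q6 89 | N=10 tx 2.123 ty -2.388 tz -0.166 wz -0.1449 wxfix 0
```

Blanks are home and level, the drift stands upright and the lamp is still on the mat. Now back to the lamp.

Emit:
arm_command(
  deltas=[
    {"tx":2.12,"ty":-2.39,"tz":-0.17,"wx":0,"wy":0,"wz":-0.145},
    {"tx":2.12,"ty":-2.39,"tz":-0.17,"wx":0,"wy":0,"wz":-0.145},
    {"tx":2.12,"ty":-2.39,"tz":-0.17,"wx":0,"wy":0,"wz":-0.145},
    {"tx":2.12,"ty":-2.39,"tz":-0.17,"wx":0,"wy":0,"wz":-0.145},
    {"tx":2.12,"ty":-2.39,"tz":-0.17,"wx":0,"wy":0,"wz":-0.145},
    {"tx":2.12,"ty":-2.39,"tz":-0.17,"wx":0,"wy":0,"wz":-0.145},
    {"tx":2.12,"ty":-2.39,"tz":-0.17,"wx":0,"wy":0,"wz":-0.145},
    {"tx":2.12,"ty":-2.39,"tz":-0.17,"wx":0,"wy":0,"wz":-0.145},
    {"tx":2.12,"ty":-2.39,"tz":-0.17,"wx":0,"wy":0,"wz":-0.145},
    {"tx":2.12,"ty":-2.39,"tz":-0.17,"wx":0,"wy":0,"wz":-0.145},
    {"tx":0,"ty":0,"tz":0,"wx":0,"wy":0,"wz":0},
    {"tx":0,"ty":0,"tz":0,"wx":0,"wy":0,"wz":0},
  ],
  claw=0.45,
)

```text
t: 47.98
eef_pos: [445.1, 344.4, 240.2]
tool_rot: [[0.063, 0.998, -0.001], [0.998, -0.063, -0.001], [-0.001, -0.001, -1.0]]
contact_force: [0.4, -0.0, -1.1]
gripper_width: 42.3
grasp_force: 0.0
```

```bash
python3 - <<'E'
from h import *
s=st(); w=cloud(grab("wrist")); rect(w,360,520,260,425,140,165,"bar"); rect(w,360,510,260,420,92,108,"cap"); plan(445.4,345.6,125.2,-3.5)
E
```

```text
t 47.98 pos [445.1 344.4 240.2] F [ 0.4 -0.  -1.1] w 42.3 g 0.0
[[0.063, 0.998, -0.001], [0.998, -0.063, -0.001], [-0.001, -0.001, -1.0]] [34.  17.5 82.1 -0.  80.5 37.6]
bar 984 c [444.9 345.1] s [74.7 11.8] a 86.6 zmed 147.8
cap 2439 c [444.9 345.1] s [70.9 70.4] a 43.2 zmed 102.1
now th -3.6 dth 0.1 tilt 0.07 q6 38 | N=3 tx 0.048 ty 0.002 tz 3.840 wz -0.0006 wxfix 0
```

Emit:
arm_command(
  deltas=[
    {"tx":0.1,"ty":0,"tz":3,"wx":0,"wy":0,"wz":0},
    {"tx":0,"ty":0,"tz":4,"wx":0,"wy":0,"wz":0},
    {"tx":0,"ty":0,"tz":3,"wx":0,"wy":0,"wz":0},
    {"tx":0,"ty":0,"tz":1.5,"wx":0,"wy":0,"wz":0},
    {"tx":0,"ty":0,"tz":0,"wx":0,"wy":0,"wz":0},
    {"tx":0,"ty":0,"tz":0,"wx":0,"wy":0,"wz":0},
  ],
)

```text
t: 48.78
eef_pos: [445.7, 346.2, 127.4]
tool_rot: [[0.061, 0.998, 0.001], [0.998, -0.061, 0.001], [0.001, 0.001, -1.0]]
contact_force: [0.5, 1.2, 0.4]
gripper_width: 42.7
grasp_force: 0.0
```

Emit:
arm_command(
  deltas=[
    {"tx":0,"ty":0,"tz":0,"wx":0,"wy":0,"wz":0},
    {"tx":0,"ty":0,"tz":0,"wx":0,"wy":0,"wz":0},
    {"tx":0,"ty":0,"tz":0,"wx":0,"wy":0,"wz":0},
    {"tx":0,"ty":0,"tz":0,"wx":0,"wy":0,"wz":0},
    {"tx":0,"ty":0,"tz":0,"wx":0,"wy":0,"wz":0},
    {"tx":0,"ty":0,"tz":0,"wx":0,"wy":0,"wz":0},
    {"tx":0,"ty":0,"tz":0,"wx":0,"wy":0,"wz":0},
    {"tx":0,"ty":0,"tz":0,"wx":0,"wy":0,"wz":0},
  ],
  claw=0,
  newtons=40,
)

```text
t: 49.78
eef_pos: [445.3, 346.0, 126.3]
tool_rot: [[0.06, 0.998, 0.0], [0.998, -0.06, 0.0], [0.0, 0.0, -1.0]]
contact_force: [1.9, -0.1, 2.8]
gripper_width: 11.7
grasp_force: 40.0
```

```bash
python3 - <<'E'
from h import *
s=st(); s["eef_pos"]=np.array(s["eef_pos"])+[0,0,60]
plan(593.5,313,190,None,25,s=s)
E
```

```text
t 49.77 pos [445.3 346.  126.3] F [ 1.9 -0.1  2.8] w 11.7 g 39.9996542930603
[[0.06, 0.998, 0.0], [0.998, -0.06, 0.0], [0.0, 0.0, -1.0]] [34.1 23.3 90.  -0.  66.8 37.6]
now th -3.5 dth 0.0 tilt 0.03 q6 38 | N=7 tx -0.343 ty 2.142 tz -0.052 wz -0.0000 wxfix -0
```

Emit:
arm_command(
  deltas=[
    {"tx":0,"ty":0,"tz":-1.0,"wx":0,"wy":0,"wz":0},
    {"tx":0,"ty":0,"tz":-2.7,"wx":0,"wy":0,"wz":0},
    {"tx":0,"ty":0,"tz":-2.7,"wx":0,"wy":0,"wz":0},
    {"tx":-0.2,"ty":1.2,"tz":0,"wx":0,"wy":0,"wz":0},
    {"tx":-0.45,"ty":2.7,"tz":0,"wx":0,"wy":0,"wz":0},
    {"tx":-0.45,"ty":3.0,"tz":0,"wx":0,"wy":0,"wz":0},
    {"tx":-0.45,"ty":3.0,"tz":0,"wx":0,"wy":0,"wz":0},
    {"tx":-0.45,"ty":2.7,"tz":0,"wx":0,"wy":0,"wz":0},
    {"tx":-0.4,"ty":1.8,"tz":0,"wx":0,"wy":0,"wz":0},
    {"tx":0,"ty":0.6,"tz":0,"wx":0,"wy":0,"wz":0},
    {"tx":0,"ty":0,"tz":0,"wx":0,"wy":0,"wz":0},
    {"tx":0,"ty":0,"tz":0,"wx":0,"wy":0,"wz":0},
  ],
)

```text
t: 51.28
eef_pos: [592.8, 313.2, 189.9]
tool_rot: [[0.06, 0.998, -0.0], [0.998, -0.06, -0.0], [-0.0, -0.0, -1.0]]
contact_force: [0.1, -0.8, -3.3]
gripper_width: 11.4
grasp_force: 40.0
```

```bash
python3 - <<'E'
from h import *
s=st(); w=cloud(grab("wrist")); x,y,z=s["eef_pos"]; rect(w,x-60,x+60,y-60,y+60,z-40,z-14,"cap"); rect(w,500,680,220,400,33,43,"stand"); plan(593.5,313,163.3)
E
```

```text
t 51.27 pos [592.8 313.2 189.9] F [ 0.1 -0.8 -3.3] w 11.4 g 39.99814510345459
[[0.06, 0.998, -0.0], [0.998, -0.06, -0.0], [-0.0, -0.0, -1.0]] [24.7 33.6 65.8  0.  80.6 28.2]
cap 3588 c [592.6 319.9] s [60.  71.2] a 86.8 zmed 165.7
stand 4560 c [595.3 316.7] s [117.2 119.8] a 80.3 zmed 39.1
now th -3.4 dth 0.0 tilt 0.01 q6 28 | N=1 tx -0.024 ty 0.064 tz 2.687 wz -0.0000 wxfix 0
```

Emit:
arm_command(
  deltas=[
    {"tx":0,"ty":0.1,"tz":1.2,"wx":0,"wy":0,"wz":0},
    {"tx":0,"ty":0,"tz":0.9,"wx":0,"wy":0,"wz":0},
    {"tx":0,"ty":0,"tz":0.3,"wx":0,"wy":0,"wz":0},
    {"tx":0,"ty":0,"tz":0.15,"wx":0,"wy":0,"wz":0},
    {"tx":0,"ty":0,"tz":0.1,"wx":0,"wy":0,"wz":0},
    {"tx":0,"ty":0,"tz":0,"wx":0,"wy":0,"wz":0},
    {"tx":0,"ty":0,"tz":0,"wx":0,"wy":0,"wz":0},
  ],
)

```text
t: 52.2
eef_pos: [594.4, 312.9, 163.9]
tool_rot: [[0.06, 0.998, 0.0], [0.998, -0.06, 0.0], [0.0, 0.0, -1.0]]
contact_force: [0.3, -0.2, -3.5]
gripper_width: 11.6
grasp_force: 40.0
```

Emit:
arm_command(
  deltas=[
    {"tx":0,"ty":0,"tz":0.1,"wx":0,"wy":0,"wz":0},
    {"tx":0,"ty":0,"tz":0.05,"wx":0,"wy":0,"wz":0},
    {"tx":0,"ty":0,"tz":0,"wx":0,"wy":0,"wz":0},
  ],
)

```text
t: 52.58
eef_pos: [594.8, 313.0, 163.2]
tool_rot: [[0.061, 0.998, 0.002], [0.998, -0.061, 0.001], [0.001, 0.002, -1.0]]
contact_force: [0.8, -0.8, 4.3]
gripper_width: 11.5
grasp_force: 40.0
```

Emit:
arm_command(
  deltas=[
    {"tx":0,"ty":0,"tz":0,"wx":0,"wy":0,"wz":0},
    {"tx":0,"ty":0,"tz":0,"wx":0,"wy":0,"wz":0},
    {"tx":0,"ty":0,"tz":0,"wx":0,"wy":0,"wz":0},
    {"tx":0,"ty":0,"tz":0,"wx":0,"wy":0,"wz":0},
    {"tx":0,"ty":0,"tz":0,"wx":0,"wy":0,"wz":0},
    {"tx":0,"ty":0,"tz":-1,"wx":0,"wy":0,"wz":0},
    {"tx":0,"ty":0,"tz":-3,"wx":0,"wy":0,"wz":0},
    {"tx":0,"ty":0,"tz":-5,"wx":0,"wy":0,"wz":0},
    {"tx":0,"ty":-3,"tz":-5,"wx":0,"wy":0,"wz":0},
    {"tx":0,"ty":-3,"tz":0,"wx":0,"wy":0,"wz":0},
    {"tx":0,"ty":0,"tz":0,"wx":0,"wy":0,"wz":0},
    {"tx":0,"ty":0,"tz":0,"wx":0,"wy":0,"wz":0},
  ],
  claw=0.45,
)

```text
t: 54.08
eef_pos: [534.9, 316.4, 302.3]
tool_rot: [[0.061, 0.998, 0.0], [0.998, -0.061, -0.0], [-0.0, 0.0, -1.0]]
contact_force: [0.2, -0.3, -0.2]
gripper_width: 42.4
grasp_force: 0.0
```

```bash
python3 - <<'E'
from tops import *
s=st(); w=cloud(grab("wrist")); rect(w,500,680,220,400,176,195,"bar"); rect(w,500,680,220,400,125,145,"cap"); rect(w,500,680,220,400,33,43,"stand")
p=grab("side"); cv2.imwrite("pics/end.png",cv2.resize(p["img"][100:300,150:420],(800,592))); w=cloud(p); rect(w,400,480,10,90,80,100,"drift"); tops(w); tops(cloud(grab("top")))
E
```

```text
t 54.08 pos [534.9 316.4 302.3] F [ 0.2 -0.3 -0.2] w 42.4 g 0.0
[[0.061, 0.998, 0.0], [0.998, -0.061, -0.0], [-0.0, 0.0, -1.0]] [27.2 24.  65.4 -0.  90.6 30.7]
bar 882 c [593.9 311.4] s [76.  12.3] a 86.6 zmed 184.8
cap 2101 c [593.9 311.6] s [70.7 71. ] a 55.9 zmed 139.1
stand 2818 c [595.  315.4] s [119.8 120. ] a 80.1 zmed 39.1
drift 46 c [438.5  50.9] s [24.7 23.5] a 57.1 zmed 89.2
(608, 107.2) 47 slope,z [8.000e-03 8.300e-02 7.778e+01]
(613.2, 23.4) 49 slope,z [1.8000e-02 0.0000e+00 7.8372e+01]
(623.2, -144.2) 73 slope,z [-0.0000e+00  1.5000e-02  7.7901e+01]
(608, 107.2) 119 slope,z [ 8.0000e-03 -0.0000e+00  7.8216e+01]
(613.2, 23.4) 120 slope,z [-4.2000e-02 -6.0000e-03  7.7982e+01]
(623.2, -144.2) 116 slope,z [-1.6000e-02  2.3000e-02  7.8381e+01]
```

View pics/end.png

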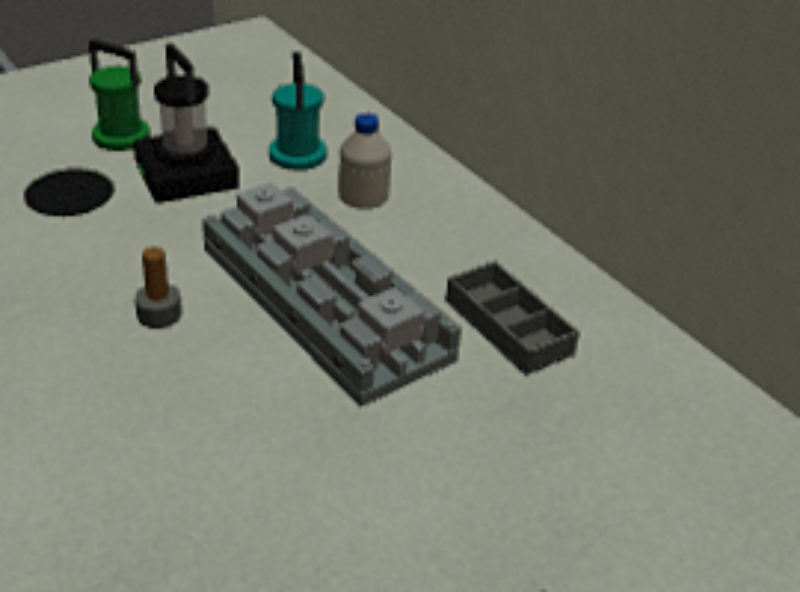

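The lamp is back on its stand at (185,130), the blanks are home at (265,200), (303,235) and (392,310), the drift is upright at (157,290), and the bystanders are untouched.

```bash
python3 -c "
from station import r
print(r.sign_off())"
```

```text
the job is handed in; nothing more can be done
None
```

I handed the job in at about 54 s of arm time; the final camera check showed all three blanks home and level, the drift upright on the table, the lamp back on its stand and the bystanders untouched, but the hand-in gave no verdict.

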